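# Hang the eyepiece rack on the wall cleat and put the microscope eyepieces away

### The job

First hang the empty eyepiece rack on the bench panel: lift it by its rib, lean its top some 15 degrees towards the panel, bring its angled rear strip over the cleat near the middle, let it drop home upright so that it locks, and let go. Then return every microscope eyepiece on the bench, upright, to its own slot in the hanging rack (the slot with as many dots as the eyepiece has rings), pushed fully home. Leave the slide box, the bottle and the dish where they are.

Things in the scene. Friction and masses are not known exactly. Their poses are not given: they have to be found in the camera images.
- panel: fixed upright grey bench panel, 400 mm wide, 190 tall, 18 thick, with an aluminium cleat. Origin at bench level, middle of its front face; -x points out of that face (where the rack hangs), y along the cleat, z up. The rack hung and locked: axes parallel to the panel's, underside 35 mm above the bench
- cleat_mid (a point): middle of the cleat's free top edge, 20 mm out of the panel's face, 159 mm above the bench; axes as the panel. The cleat is a 6 mm plate 260 mm long that rises out and up from the face at 60 degrees to level; the V between it and the panel has its bottom at 124.5 mm above the bench
- rack_grip (a point): where to grasp the loose white rack (272 mm wide, 116 deep, 150 tall, about 0.55 kg): central upright rib 14 mm thick (y), 50 long (x). This point is 130 mm above the underside, 59 mm in front of the rearmost plane; rib top 25 mm above it, tray 50 mm below it, back plate 23 mm behind it, its top 20 mm above it. Axes: -x front, +x rear (to the panel when hung), y width, z up
- rack_strip (a point): middle of the lowest edge of the rack's angled rear strip (6 mm plate, 180 mm wide, runs rearward and down from the back plate at 60 degrees), the edge that drops into the V behind the cleat: 53.5 mm behind and 31 below the grip point; 24.5 mm free between it and the back plate. Locked: 5.5 mm out of the panel's face, 134 mm above the bench. A spacer at the rack's foot keeps it upright
- slot1 (a point): mouth centre of the rack's round slot tagged with one dot, for the eyepiece with the 38 mm eyecup; bore 41 mm, 14 deep, flat floor, chamfered mouth. Rack axes. The four slots lie in one row along y, 41 and 98 mm either side of the middle, 45 mm in front of the back plate, whose top is 70 mm above the mouths
- slot2 (a point): mouth centre of the rack's round slot tagged with two dots, for the eyepiece with the 42 mm eyecup; bore 45 mm, 14 deep, flat floor, chamfered mouth. Rack axes. The four slots lie in one row along y, 41 and 98 mm either side of the middle, 45 mm in front of the back plate, whose top is 70 mm above the mouths
- slot3 (a point): mouth centre of the rack's round slot tagged with three dots, for the eyepiece with the 46 mm eyecup; bore 49 mm, 14 deep, flat floor, chamfered mouth. Rack axes. The four slots lie in one row along y, 41 and 98 mm either side of the middle, 45 mm in front of the back plate, whose top is 70 mm above the mouths
- slot4 (a point): mouth centre of the rack's round slot tagged with four dots, for the eyepiece with the 50 mm eyecup; bore 53 mm, 14 deep, flat floor, chamfered mouth. Rack axes. The four slots lie in one row along y, 41 and 98 mm either side of the middle, 45 mm in front of the back plate, whose top is 70 mm above the mouths
- eyepiece1_mid (a point): microscope eyepiece with one black ring, standing upright on its black eyecup (38 mm across, 16 tall), with a plain steel tube 24 mm across above it to grip; 52 mm tall in all, 80 g (None if absent). This point is its centre, half-way up; z up along its axis. It goes as it stands into the slot with as many dots; seated, this point is 12 mm above the slot's mouth
- eyepiece2_mid (a point): microscope eyepiece with two black rings, standing upright on its black eyecup (42 mm across, 16 tall), with a plain steel tube 24 mm across above it to grip; 54 mm tall in all, 100 g (None if absent). This point is its centre, half-way up; z up along its axis. It goes as it stands into the slot with as many dots; seated, this point is 13 mm above the slot's mouth
- eyepiece3_mid (a point): microscope eyepiece with three black rings, standing upright on its black eyecup (46 mm across, 16 tall), with a plain steel tube 24 mm across above it to grip; 56 mm tall in all, 120 g (None if absent). This point is its centre, half-way up; z up along its axis. It goes as it stands into the slot with as many dots; seated, this point is 14 mm above the slot's mouth
- eyepiece4_mid (a point): microscope eyepiece with four black rings, standing upright on its black eyecup (50 mm across, 16 tall), with a plain steel tube 24 mm across above it to grip; 58 mm tall in all, 140 g (None if absent). This point is its centre, half-way up; z up along its axis. It goes as it stands into the slot with as many dots; seated, this point is 15 mm above the slot's mouth
- slide_box: a closed grey plastic slide box, 60 x 90 x 32 mm; stays where it is
- oil_bottle: a small amber bottle with a cap, 34 mm across, 65 mm tall; stays where it is
- dish: a closed clear flat dish, 92 mm across, 18 mm tall; stays where it is
Things that resemble listed ones, but are neither listed nor needed, are in the scene too. What is shaped like the part that bears eyepiece1_mid but blue is not meant. What is shaped like the part that bears eyepiece3_mid but green is not meant.

How it is judged:
By the outcome, as a careful person would: the job done as asked, in the order asked, and still so for the second after the job is handed in, with the robot touching nothing.
Of eyepiece1, eyepiece2, eyepiece3, eyepiece4 only 3 to 4 are there at a start; the rules pass over those that are not, and their reading is None.
At some moment in a run one of eyepiece1, eyepiece2, eyepiece3, eyepiece4 may be knocked a few centimetres aside while the robot is not near it.
It also fails if it takes over 210 s, if anything falls off the work surface, if the arm or the gripper's body presses on something with over 40 N, if the wrist force passes 120 N, or if a joint passes its speed limit or range.

### The arm

A 6-joint arm with a two-finger parallel gripper is mounted at the origin on the work surface. World frame = base frame: x ahead of the robot, y to its left, z up, the work surface at z = 0. Lengths are in m, angles in rad, forces in N, time in s.
With the tool pointing down it reaches from about 0.3 to 0.775 m from the base axis. Payload 14.6 kg.
Tool frame: the origin (TCP) lies on the mounting face of the last link; the fingertips stand 199 mm ahead of it and the grasp point (between the pads) lies 180 mm ahead of it; z points along the fingers, y is the direction in which the jaws open and shut (so a half turn about z gives the same grasp; the last joint's range is limited). The gripper opens to 94 mm and grips with 3 to 60 N. Pads are 16 mm wide; open, the fingers measure 119 mm over their backs; the gripper's body (75 mm by 177 mm) begins 78 mm behind the grasp point.
Start: joints at [-1.239, 0.3, 1.521, -0, 1.321, -0.067], TCP at [0.214, -0.507, 0.405] pointing down, gripper open.
Joint ranges: [-3.03, 3.03], [-0.79, 2.21], [0.23, 2.52], [-1.04, 4.18], [0, 3.07], [-2.55, 2.55]. Speed limits (rad/s): [2.22, 2.22, 2.57, 3.14, 3.14, 3.14].

### API

Orientations are given as [roll, pitch, yaw] about the fixed x, y, z axes, in that order (R = Rz(yaw) Ry(pitch) Rx(roll)).
In Python, from station import sensors, vision, job gives the robot as it stands. The module is installed in compiled form; this text tells all that it offers.
- The arm moves only by the tool arm_command, never from a script. Its argument "plan" is one flat list of numbers, 5 for each row, row after row: the closure, from -1 (fully open) to 1 (shut), so that 0 is half open, then the shift along the world's x, y, z scaled (see below), then the turn about the world's z scaled (see below). A call has 1 to 20 rows; each row is the pose to reach, as a shift and turn from the pose commanded when the call began; what a row does not reach only later rows make up. The controller multiplies each number of a shift by 400 mm and each number of a turn by 120 degrees. A row lasts 1/10 s, in which the tool goes at most 50 mm and 8.59 degrees, less where a joint would pass 70% of its speed; a pose out of reach is approached as far as the arm can. A call with a number of a shift or a turn outside -1 to 1 is refused whole. A call with a gripper value outside its range is refused whole. The fingers move at their own pace and stop on an object; "newtons" is the grip in N (left out, the last holds). Time passes only in rows, so rows that repeat a pose let the fingers close. It gives the time, the measured TCP pose, the force and the opening at its end, in the units of the state.
- sensors.get_obs(): the state, without advancing time (a new reading comes with each control period).
- vision.camera(name): name is "scene" or "side" or "wrist"; returns the picture (420x560x3 uint8, blue, green, red); there is no depth.
- vision.camera_params(name): a dict with "intrinsics" (3x3 intrinsics, pixels), "rvec" (rotation vector, rad) and "tvec" (3), from world to camera coordinates, as OpenCV has them. Camera axes: x right, y down, z forward; pixel columns grow to the right and rows downward; lengths in m; the calibration is good to about 2 mm. A picture is of the moment at which its call begins: read the wrist's pose just before it. camera_params takes no time and is no camera call; for the wrist camera it gives the pose at the moment of the call.
- job.hand_in(): hands the job in, once; it reports no verdict.
Trained networks look in the newest picture that a camera, given by its name, has taken for a name from the list of things; names that differ only in an ending like _2 or _b are one class to them, and where a whole thing is asked for, a point or a joint stands for the part that bears it (a point fixed in the world has none). Each returns a list of dicts, best first, with "confidence" (0 to 1); they miss things now and then, are a little off and sometimes report something else, mostly with a low value. They report only what shows in the picture. A call takes as long as a camera call. They do not tell look-alikes from the thing itself.
- vision.search_frame(name, camera): "at" ([row, column] in pixels, amid what is visible of it).
- vision.silhouettes(name, camera): "mask" (420x560 bool, what is visible of it) and "at" ([row, column] in pixels, amid what is visible of it).
- vision.pinpoint(name, camera): "at" ([row, column] in pixels: a listed point, or the origin of a listed thing).
The state is a dict: "time_s": time; "qpos": joint angles; "joint_vel": joint speeds; "tau": joint torques, N m; "ee_pos": TCP position; "eef_rot": TCP orientation; "force": force on the tool from outside, world axes, zero at the start; "moment": the same for the moment, N m; "grip_width": finger opening in m.
Only numpy, scipy, OpenCV 4.12 (cv2) and the standard library are available. Lean on these libraries where they do the work, as an engineer would, in place of code of your own. Each camera call takes 0.05 s, during which the arm holds its last target.

## Working session

There is one attempt and no reset: what is moved stays moved. The work goes in short steps, Python scripts to look and compute and a tool call to move; the robot and the scene stay as the last step left them, time stands still between calls to the robot, and variables do not carry over. Pictures are saved under pics/ and viewed, and the job is handed in when it is done.

Besides the shell and the picture viewer there is one more tool, called by a JSON object that holds its "op" and its "data". arm_command: Moves the arm, as the interface text tells. Its arguments: {"type":"object","properties":{"plan":{"type":"array"},"newtons":{"type":"number"}},"required":["plan"]}

I'll start with the state and a first look through all cameras.

```bash
mkdir -p pics; ls; python3 - <<'E'
from station import sensors, vision, job
import cv2, numpy as np
o=sensors.get_obs()
for k,v in o.items(): print(k,np.round(v,4))
for c in ["scene","side","wrist"]:
    im=vision.camera(c); cv2.imwrite(f"pics/a_{c}.png",im)
    p=vision.camera_params(c); R=cv2.Rodrigues(np.array(p["rvec"]))[0]; print(c,np.round(p["intrinsics"],1).tolist(),np.round(-R.T@np.array(p["tvec"]).ravel(),3),np.round(R[2],3))
E
```

```text
pics
time_s 0.0
qpos [-1.2386e+00  3.0040e-01  1.5215e+00  1.0000e-04  1.3207e+00 -6.6600e-02]
joint_vel [-0.0006  0.0003  0.0006  0.0001 -0.001  -0.0001]
tau [ 1.00000e-03 -5.31803e+01 -3.52732e+01  7.09000e-02  2.44000e-02
 -1.00000e-04]
ee_pos [ 0.2136 -0.5068  0.4041]
eef_rot [-3.1405e+00 -1.0000e-04  3.9880e-01]
force [-0.0094  0.288   0.2184]
moment [-0.0405 -0.0185 -0.0321]
grip_width 0.0939
scene [[502.4, 0.0, 278.2], [0.0, 502.4, 208.7], [0.0, 0.0, 1.0]] [1.395 0.669 0.933] [-0.619 -0.515 -0.593]
side [[414.6, 0.0, 285.5], [0.0, 414.6, 211.8], [0.0, 0.0, 1.0]] [ 0.432 -0.715  0.692] [ 0.126  0.75  -0.65 ]
wrist [[366.4, 0.0, 278.4], [0.0, 366.4, 203.4], [0.0, 0.0, 1.0]] [ 0.287 -0.475  0.385] [-0.251 -0.105 -0.962]
```

View pics/a_scene.png

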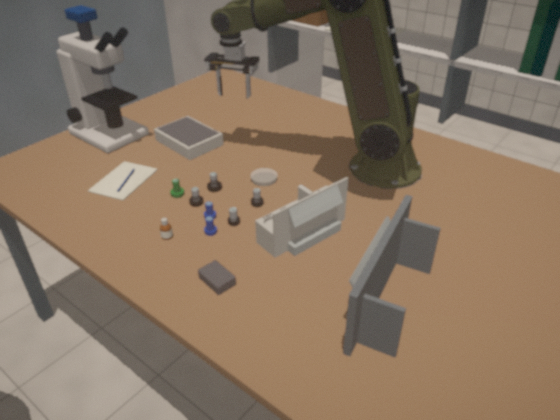

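View pics/a_side.png

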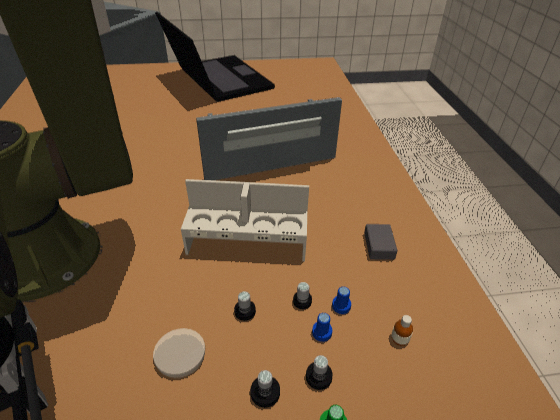

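View pics/a_wrist.png

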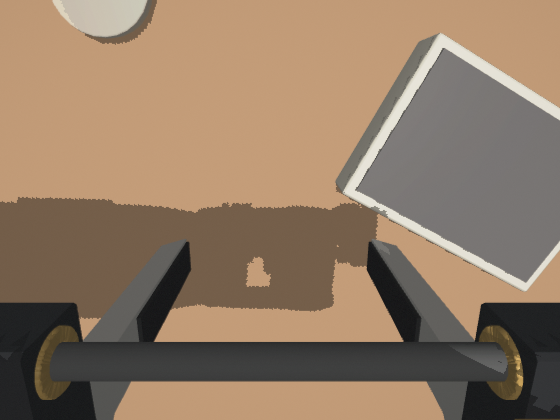

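```bash
cat > h.py <<'E'
from station import sensors, vision, job
import cv2, numpy as np
def cam(c):
    p=vision.camera_params(c); K=np.array(p["intrinsics"]); R=cv2.Rodrigues(np.array(p["rvec"]))[0]; t=np.array(p["tvec"]).ravel()
    return K,R,t
def ray(c,at,P=None):
    K,R,t=P or cam(c); d=R.T@np.linalg.solve(K,[at[1],at[0],1.]); return -R.T@t,d/np.linalg.norm(d)
def onz(c,at,z,P=None):
    o,d=ray(c,at,P); return o+d*(z-o[2])/d[2]
def proj(c,X,P=None):
    K,R,t=P or cam(c); v=K@(R@np.asarray(X,float)+t); return v[:2][::-1]/v[2]
def tri(obs):
    A=np.zeros((3,3));b=np.zeros(3)
    for o,d in obs:
        M=np.eye(3)-np.outer(d,d);A+=M;b+=M@o
    X=np.linalg.solve(A,b); return X,[np.linalg.norm((np.eye(3)-np.outer(d,d))@(X-o)) for o,d in obs]
E
python3 - <<'E'
from h import *
print(sensors.get_obs()["time_s"])
for c in ["side","scene"]:
    im=vision.camera(c)
    for n in ["panel","cleat_mid","rack_grip","rack_strip","slot1","slot2","slot3","slot4","eyepiece1_mid","eyepiece2_mid","eyepiece3_mid","eyepiece4_mid","slide_box","oil_bottle","dish"]:
        r=vision.pinpoint(n,c)
        print(c,n,[(np.round(q["at"],1).tolist(),round(q["confidence"],2)) for q in r[:6]])
im=cv2.imread("pics/a_side.png")
cv2.imwrite("pics/b1.png",cv2.resize(im[270:420,220:420],None,fx=4,fy=4,interpolation=cv2.INTER_CUBIC))
cv2.imwrite("pics/b2.png",cv2.resize(im[90:260,170:350],None,fx=3.5,fy=3.5,interpolation=cv2.INTER_CUBIC))
im=cv2.imread("pics/a_scene.png")
cv2.imwrite("pics/b3.png",cv2.resize(im[160:300,150:360],None,fx=3.8,fy=3.8,interpolation=cv2.INTER_CUBIC))
E
```

```text
0.15
side panel [([169.9, 273.5], 0.72)]
side cleat_mid [([119.7, 275.1], 0.66)]
side rack_grip [([197.2, 246.9], 0.83)]
side rack_strip [([191.5, 248.6], 0.67)]
side slot1 [([226.2, 288.0], 0.69), ([220.2, 264.6], 0.61), ([223.6, 227.6], 0.55)]
side slot2 [([226.2, 288.0], 0.69), ([220.2, 264.6], 0.61), ([223.6, 227.6], 0.55)]
side slot3 [([226.2, 288.0], 0.69), ([220.2, 264.6], 0.61), ([223.6, 227.6], 0.55)]
side slot4 [([226.2, 288.0], 0.69), ([220.2, 264.6], 0.61), ([223.6, 227.6], 0.55)]
side eyepiece1_mid [([324.4, 320.2], 0.92), ([298.7, 340.2], 0.68), ([293.6, 302.8], 0.64), ([196.6, 246.0], 0.64), ([352.4, 179.7], 0.15)]
side eyepiece2_mid []
side eyepiece3_mid [([368.6, 321.5], 0.96), ([196.8, 242.8], 0.66), ([382.2, 267.0], 0.5)]
side eyepiece4_mid [([384.7, 264.5], 0.95), ([366.9, 319.2], 0.25)]
side slide_box [([249.3, 379.6], 0.9)]
side oil_bottle [([338.7, 398.5], 0.56), ([165.3, 273.8], 0.25)]
side dish [([120.8, 273.3], 0.63), ([353.3, 181.3], 0.6), ([223.8, 262.5], 0.41), ([247.1, 379.8], 0.4), ([303.0, 242.9], 0.23)]
scene panel [([214.4, 291.6], 0.73), ([293.7, 37
[... 435 characters left out ...]
 374.1], 0.16)]
scene slot3 [([198.1, 324.4], 0.93), ([215.0, 290.1], 0.75), ([222.5, 272.1], 0.63), ([202.5, 310.3], 0.57), ([296.3, 374.1], 0.16)]
scene slot4 [([198.1, 324.4], 0.93), ([215.0, 290.1], 0.75), ([222.5, 272.1], 0.63), ([202.5, 310.3], 0.57), ([296.3, 374.1], 0.16)]
scene eyepiece1_mid [([209.0, 206.0], 0.69), ([224.0, 208.6], 0.61), ([216.1, 233.6], 0.53)]
scene eyepiece2_mid [([193.8, 253.7], 0.48)]
scene eyepiece3_mid [([198.6, 196.8], 0.69), ([186.9, 172.9], 0.54)]
scene eyepiece4_mid [([183.7, 215.9], 0.51)]
scene slide_box [([282.1, 218.4], 0.79), ([211.7, 316.7], 0.34)]
scene oil_bottle [([234.4, 166.0], 0.61)]
scene dish [([178.7, 264.5], 0.86), ([243.2, 368.8], 0.63)]
```

View pics/b1.png

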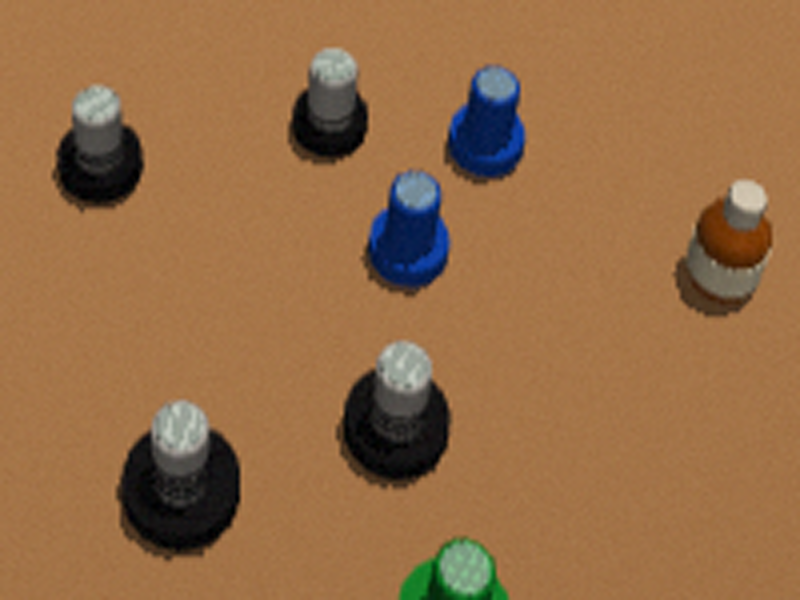

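View pics/b2.png

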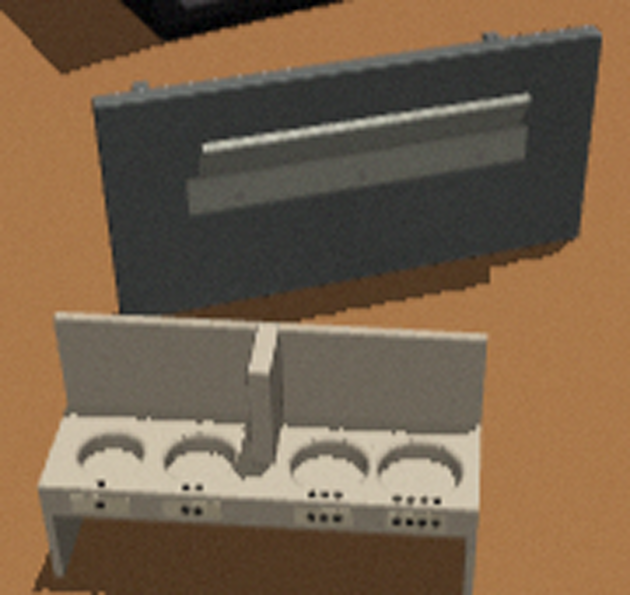

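View pics/b3.png

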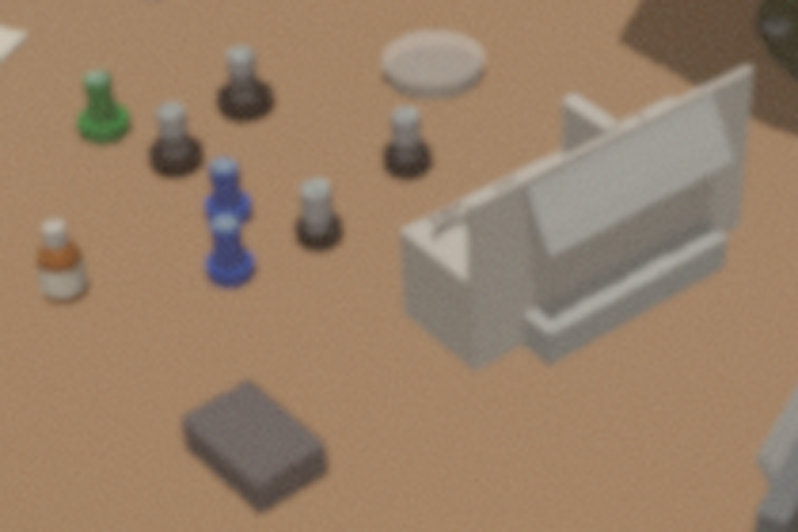

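```bash
python3 - <<'E'
from h import *
P=cam("side"); S=cam("scene")
def f(x,y,z): 
    return onz("side",(90+y/3.5,170+x/3.5),z,P)
def seg(n,a,b):
    d=b-a; print(n,np.round(a,4),np.round(b,4),"mid",np.round((a+b)/2,4),"len",round(np.linalg.norm(d),4),"yaw",round(np.degrees(np.arctan2(d[1],d[0])),2))
seg("tray front",f(40,490,.08),f(478,512,.08))
seg("backtop",f(57,317,.15),f(487,337,.15))
seg("feet front",f(57,577,0),f(470,595,0))
seg("panel top",f(95,103,.19),f(600,36,.19))
seg("panel bot",f(122,312,0),f(578,238,0))
seg("cleat top",f(203,150,.159),f(530,98,.159))
print("grip", onz("side",(197.2,246.9),.13,P))
# eyepieces
for n,a,b,h in [("e1",(293.6,302.8),(216.1,233.6),.026),("e2",None,(193.8,253.7),.027),("e3",(368.6,321.5),(198.6,196.8),.028),("e4",(384.7,264.5),(183.7,215.9),.029)]:
    if a: print(n,np.round(onz("side",a,h,P),4),end=" ")
    print(n,np.round(onz("scene",b,h,S),4), tri([ray("side",a,P),ray("scene",b,S)]) if a else "")
for n,a,z in [("dish",(353,180),.009),("box",(240,380),.016),("bottle",(331,402),.033),("blue",(324,320),.026),("blue",(299,340),.026),("green",(417,335),.05)]: print(n,np.round(onz("side",a,z,P),3))
E
```

```text
tray front [ 0.3205 -0.0409  0.08  ] [ 0.5836 -0.0938  0.08  ] mid [ 0.452  -0.0674  0.08  ] len 0.2685 yaw -11.37
backtop [0.3373 0.041  0.15  ] [ 0.601  -0.0117  0.15  ] mid [0.4692 0.0146 0.15  ] len 0.2688 yaw -11.3
feet front [ 0.32  -0.038  0.   ] [ 0.5839 -0.088  -0.    ] mid [ 0.452 -0.063 -0.   ] len 0.2685 yaw -10.75
panel top [0.3629 0.2423 0.19  ] [0.7509 0.3097 0.19  ] mid [0.5569 0.276  0.19  ] len 0.3938 yaw 9.85
panel bot [0.3622 0.2509 0.    ] [0.7536 0.3138 0.    ] mid [0.5579 0.2824 0.    ] len 0.3964 yaw 9.14
cleat top [0.4365 0.2219 0.159 ] [0.6895 0.2735 0.159 ] mid [0.563  0.2477 0.159 ] len 0.2583 yaw 11.54
grip [ 0.4653034  -0.00815974  0.13      ]
e1 [ 0.5586 -0.2014  0.026 ] e1 [ 0.5597 -0.199   0.026 ] (array([ 0.55869808, -0.20027048,  0.02474039]), [np.float64(0.00015697056357606503), np.float64(0.00015697056357591294)])
e2 [ 0.4356 -0.2287  0.027 ] 
e3 [ 0.5612 -0.3653  0.028 ] e3 [ 0.5674 -0.3499  0.028 ] (array([ 0.56146985, -0.35986062,  0.01977198]), [np.float64(0.0017183909274196556), np.float64(0.0017183909274197694)])
e4 [ 0.4615 -0.3808  0.029 ] e4 [ 0.4711 -0.3618  0.029 ] (array([ 0.46107115, -0.37457139,  0.01809269]), [np.float64(0.0010700205318191572), np.float64(0.0010700205318192864)])
dish [ 0.318 -0.291  0.009]
box [ 0.768 -0.063  0.016]
bottle [ 0.723 -0.316  0.033]
blue [ 0.578 -0.276  0.026]
blue [ 0.63  -0.224  0.026]
green [ 0.561 -0.456  0.05 ]
```

Side view: rack front with dots 1–4 left to right at (row 226, cols 202–290), panel with cleat at (120,275). Four black eyepieces at (294,303), (305,245), (369,321), (385,265). Their sizes go up in the order e1, e2, e3, e4. Blue ones at (324,320) and (299,340) and a green one at (417,335) are decoys. I'm moving over the rack now for a wrist view.

{"op": "arm_command", "data": {"plan": [-1, 0.628, 0.95, 0.1, 0.465, -1, 0.628, 0.95, 0.1, 0.465, -1, 0.628, 0.95, 0.1, 0.465, -1, 0.628, 0.95, 0.1, 0.465, -1, 0.628, 0.95, 0.1, 0.465, -1, 0.628, 0.95, 0.1, 0.465, -1, 0.628, 0.95, 0.1, 0.465, -1, 0.628, 0.95, 0.1, 0.465, -1, 0.628, 0.95, 0.1, 0.465, -1, 0.628, 0.95, 0.1, 0.465, -1, 0.628, 0.95, 0.1, 0.465, -1, 0.628, 0.95, 0.1, 0.465, -1, 0.628, 0.95, 0.1, 0.465]}}

```text
time_s: 3.05
ee_pos: [0.4642, -0.128, 0.4445]
eef_rot: [-3.141, 0.0, 1.371]
force: [-0.6, -0.0, 0.3]
grip_width: 0.094
```

```bash
python3 - <<'E'
from h import *
o=sensors.get_obs(); print(o["time_s"],o["ee_pos"],o["eef_rot"],o["force"],o["qpos"])
im=vision.camera("wrist"); cv2.imwrite("pics/c_w.png",im)
for n in ["rack_grip","slot1"]: print(n,[(np.round(q["at"],1).tolist(),round(q["confidence"],2)) for q in vision.pinpoint(n,"wrist")])
print("grip proj",proj("wrist",[.4653,-.008,.13]), "top",proj("wrist",[.4653,-.008,.155]))
np.save("c_cam.npy",np.array([0]))
E
```

```text
3.05 [ 0.46420167 -0.12802874  0.44454802] [-3.14140166e+00  1.31748336e-04  1.37079367e+00] [-0.61290598 -0.02285307  0.26637937] [-3.45170691e-01  1.15733285e-01  1.64946895e+00 -1.61019159e-04
  1.37656034e+00 -1.45136926e-01]
rack_grip [([41.5, 242.6], 0.88)]
slot1 [([78.5, 139.5], 0.91), ([77.3, 294.7], 0.87), ([79.6, 203.5], 0.77), ([76.2, 359.1], 0.65), ([312.8, 190.3], 0.58)]
grip proj [ 47.59456542 248.01319296] top [ 42.57820091 245.08539728]
```

View pics/c_w.png

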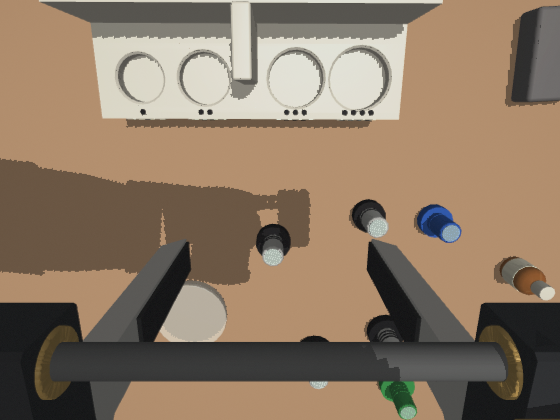

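```bash
python3 - <<'E'
from h import *
P=cam("wrist")
s=[(78.0,140.5),(77.7,204.5),(77,295.5),(77,359.5)]
X=np.array([onz("wrist",a,.08,P) for a in s])
y=np.array([98,41,-41,-98])/1000
# fit pos & yaw
d=np.polyfit(y,X[:,0],1),np.polyfit(y,X[:,1],1)
print(X.round(4)); print(d)
wy=np.array([d[0][0],d[1][0]]); print("scale",np.linalg.norm(wy)); yaw=np.arctan2(wy[1],wy[0])-np.pi/2; print("rack yaw",np.degrees(yaw)%360)
c=np.array([d[0][1],d[1][1]]); ux=np.array([np.cos(yaw),np.sin(yaw)]); g=c+.022*ux; print("grip",g)
print("rib front top", onz("wrist",(80,234.5),.155,P),onz("wrist",(80,252.5),.155,P))
print("grip via pinpoint",onz("wrist",(41.5,242.6),.13,P),onz("wrist",(41.5,242.6),.155,P))
for n,a,h in [("e1top",(227,376),.052),("e2top",(257,273),.054),("e1",(216,368),.026),("e2",(246,273),.027)]: print(n,onz("wrist",a,h,P).round(4))
E
```

```text
[[ 0.3631 -0.0065  0.08  ]
 [ 0.4192 -0.0176  0.08  ]
 [ 0.4989 -0.0332  0.08  ]
 [ 0.5549 -0.0445  0.08  ]]
(array([-0.97743756,  0.45905388]), array([ 0.19306747, -0.02545788]))
scale 0.9963228530586775
rack yaw 78.82653485937931
grip [ 0.46331704 -0.00387489]
rib front top [ 0.45264714 -0.0301406   0.155     ] [ 0.46499406 -0.03264057  0.155     ]
grip via pinpoint [ 0.46227889 -0.0030944   0.13      ] [ 0.46379148 -0.00700163  0.155     ]
e1top [ 0.5571 -0.1996  0.052 ]
e2top [ 0.4413 -0.211   0.054 ]
e1 [ 0.5551 -0.195   0.026 ]
e2 [ 0.4413 -0.2091  0.027 ]
```

{"op": "arm_command", "data": {"plan": [-1, -0.0095, 0.2735, 0, 0.002, -1, -0.0095, 0.2735, 0, 0.002, -1, -0.0095, 0.2735, 0, 0.002, -1, -0.0095, 0.2735, 0, 0.002, -1, -0.0095, 0.2735, -0.2, 0.002, -1, -0.0095, 0.2735, -0.3, 0.002, -1, -0.0095, 0.2735, -0.336, 0.002, -1, -0.0095, 0.2735, -0.336, 0.002, -1, -0.0095, 0.2735, -0.336, 0.002]}}

```text
time_s: 4.1
ee_pos: [0.4614, -0.0185, 0.3113]
eef_rot: [3.141, 0.0, 1.376]
force: [0.0, 0.1, 0.6]
grip_width: 0.0936
```

```bash
python3 - <<'E'
from h import *
o=sensors.get_obs(); print(o["time_s"],o["ee_pos"],o["eef_rot"],o["force"])
for c in ["wrist","side"]:
    im=vision.camera(c); cv2.imwrite(f"pics/d_{c}.png",im)
im=cv2.imread("pics/d_side.png");cv2.imwrite("pics/d_s2.png",cv2.resize(im[60:280,150:380],None,fx=2.7,fy=2.7))
E
```

```text
4.1 [ 0.461429   -0.01852349  0.31125655] [3.14141024e+00 7.80080541e-05 1.37559694e+00] [0.02841714 0.12815024 0.55692342]
```

View pics/d_wrist.png

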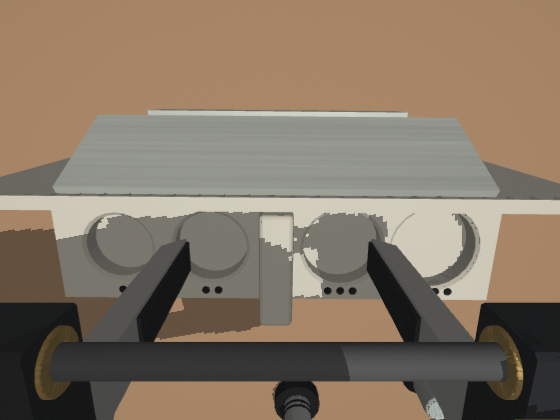

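View pics/d_s2.png

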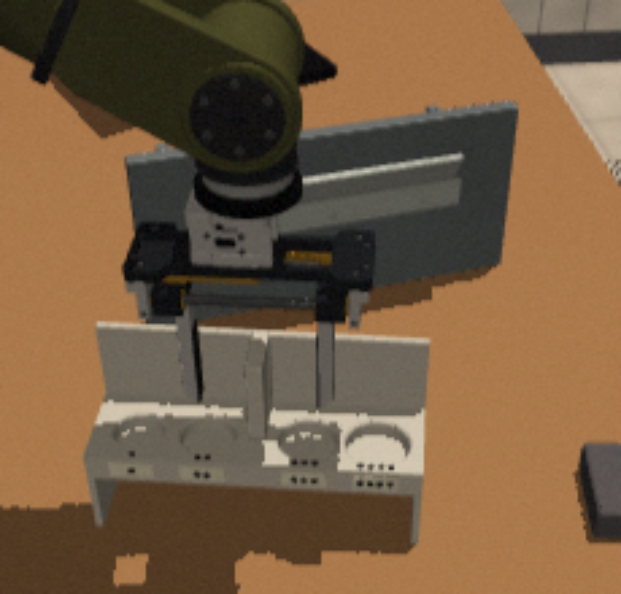

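The fingers straddle the rib (wrist cols 260–292, fingers at 190 and 368). I'm gripping gently and lifting a little.

{"op": "arm_command", "data": {"newtons": 14, "plan": [1, 0, 0, 0, 0, 1, 0, 0, 0, 0, 1, 0, 0, 0, 0, 1, 0, 0, 0, 0, 1, 0, 0, 0, 0, 1, 0, 0, 0, 0, 1, 0, 0, 0, 0, 1, 0, 0, 0, 0, 1, 0, 0, 0.02, 0, 1, 0, 0, 0.04, 0, 1, 0, 0, 0.06, 0, 1, 0, 0, 0.08, 0, 1, 0, 0, 0.1, 0, 1, 0, 0, 0.1, 0]}}

```text
time_s: 5.6
ee_pos: [0.461, -0.0174, 0.3513]
eef_rot: [3.14, -0.0, 1.377]
force: [0.9, -0.0, -5.9]
grip_width: 0.0142
```

```bash
python3 - <<'E'
from h import *
o=sensors.get_obs(); print(o["time_s"],o["ee_pos"],o["eef_rot"],o["force"],o["moment"],o["grip_width"])
for c in ["wrist","side"]:
    im=vision.camera(c); cv2.imwrite(f"pics/e_{c}.png",im)
a=cv2.imread("pics/e_wrist.png");b=cv2.imread("pics/e_side.png")[40:280,130:400]
cv2.imwrite("pics/e.png",np.hstack([cv2.resize(a,(400,300)),cv2.resize(b,(338,300))]))
E
```

```text
5.6 [ 0.46104785 -0.01743412  0.35129164] [ 3.14012863e+00 -1.41818816e-04  1.37686245e+00] [ 0.92490189 -0.01680959 -5.93226089] [-0.14593877 -0.23276351  0.00256108] 0.01417234372837425
```

View pics/e.png

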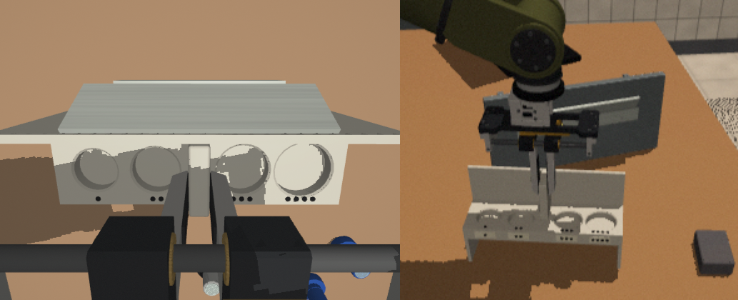

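{"op": "arm_command", "data": {"newtons": 9, "plan": [1, 0, 0, 0, 0, 1, 0, 0, 0, 0, 1, 0, 0, 0, 0, 1, 0, 0, 0, 0, 1, 0, 0, 0, 0]}}

```text
time_s: 6.2
ee_pos: [0.461, -0.0174, 0.3502]
eef_rot: [-3.141, -0.0, 1.377]
force: [0.8, 0.0, -6.3]
grip_width: 0.0139
```

```bash
cat > tilt.py <<'E'
from h import *
from scipy.optimize import least_squares
def fit(px,names,cmod,P,tool,x0=(-.015,0,0,0)):
    # px list rows/cols ; cmod dict name->rack coords (grip origin)
    def res(v,full=False):
        x,z,th,yw=v[:4]
        out=[]
        yaw=tool[3]+yw
        for n,p in zip(names,px):
            q=np.array(cmod[n])/1000-np.array([x,0,z])   # relative to pads' grasp point
            c,s=np.cos(th),np.sin(th)
            q=np.array([c*q[0]+s*q[2],q[1],-s*q[0]+c*q[2]])
            w=np.array([np.cos(yaw)*q[0]-np.sin(yaw)*q[1],np.sin(yaw)*q[0]+np.cos(yaw)*q[1],q[2]])+tool[:3]
            out+=list(proj("wrist",w,P)-np.array(p))
        return np.array(out)
    r=least_squares(res,x0); return r.x,r.fun
M=dict(s1=(-22,98,-50),s2=(-22,41,-50),s3=(-22,-41,-50),s4=(-22,-98,-50),fl=(-57,136,-50),fr=(-57,-136,-50),bl=(23,136,20),br=(23,-136,20))
E
python3 - <<'E'
from tilt import *
o=sensors.get_obs(); print(o["time_s"],o["ee_pos"],o["force"],o["moment"],o["grip_width"])
im=vision.camera("wrist"); cv2.imwrite("pics/f_w.png",im)
b=vision.camera("side"); cv2.imwrite("pics/f_s.png",b)
r=vision.pinpoint("slot1","wrist"); print([np.round(q["at"],1).tolist() for q in r])
r=vision.pinpoint("rack_grip","wrist"); print([np.round(q["at"],1).tolist() for q in r])
E
```

```text
6.2 [ 0.46097574 -0.01744909  0.35017589] [ 0.79442105  0.03876708 -6.31399476] [-0.12332794 -0.04050481  0.02309415] 0.01386975462629231
[[237.9, 218.6], [236.5, 340.9], [235.2, 423.6], [239.6, 132.3]]
[[380.4, 294.2], [233.3, 277.2]]
```

View pics/f_w.png

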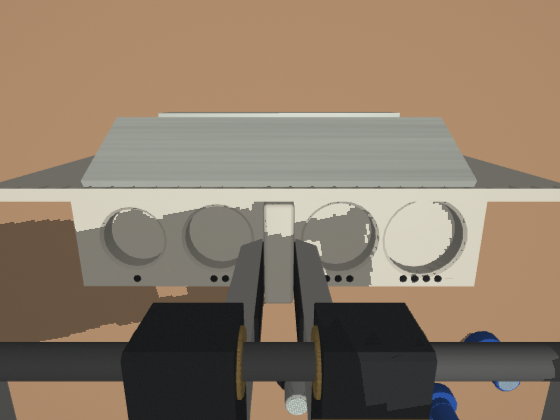

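```bash
python3 - <<'E'
from tilt import *
o=sensors.get_obs(); P=cam("wrist")
tool=[*(o["ee_pos"]-np.array([0,0,.18])),o["eef_rot"][2]]
M['s1t']=M['s1']
v,f=fit([(237.5,134),(237,219),(236.5,341),(236,424),(286,83),(286,475)],["s1","s2","s3","s4","fl","fr"],M,P,tool)
print("x,z,tilt,dyaw",v[:2].round(4),np.degrees(v[2:]),f.round(1))
E
```

```text
x,z,tilt,dyaw [-0.0197  0.0221] [5.46820302 0.17394025] [-0.2 -0.3  0.1 -1.   0.2 -1.7  0.5 -0.4  0.3 -0.3 -0.8  0.1]
```

The fit shows the rib slid about 20 mm down in the pads, probably because I lifted before the grip was firm. I'll set the rack down, re-grip at the right height and wait longer before lifting.

{"op": "arm_command", "data": {"newtons": 9, "plan": [1, 0, 0, -0.02, 0, 1, 0, 0, -0.04, 0, 1, 0, 0, -0.05, 0, 1, 0, 0, -0.05, 0, 0.3, 0, 0, -0.05, 0, 0.3, 0, 0, -0.05, 0, 0.3, 0, 0, -0.05, 0, 0.3, 0, 0, -0.1, 0, 0.3, 0, 0, -0.1, 0, 0.3, 0, 0, -0.1, 0]}}

```text
time_s: 7.4
ee_pos: [0.4611, -0.0174, 0.3106]
eef_rot: [-3.141, -0.0, 1.377]
force: [0.5, -0.0, -0.9]
grip_width: 0.0331
```

{"op": "arm_command", "data": {"newtons": 25, "plan": [1, 0, 0, 0, 0, 1, 0, 0, 0, 0, 1, 0, 0, 0, 0, 1, 0, 0, 0, 0, 1, 0, 0, 0, 0, 1, 0, 0, 0, 0, 1, 0, 0, 0, 0, 1, 0, 0, 0, 0, 1, 0, 0, 0, 0, 1, 0, 0, 0, 0]}}

```text
time_s: 8.4
ee_pos: [0.461, -0.0174, 0.3107]
eef_rot: [3.141, 0.0, 1.377]
force: [-2.8, -0.6, 6.4]
grip_width: 0.0138
```

```bash
python3 - <<'E'
from tilt import *
o=sensors.get_obs(); print(o["time_s"],o["ee_pos"],o["force"],o["moment"],o["grip_width"])
im=vision.camera("wrist"); cv2.imwrite("pics/g_w.png",im)
r=vision.pinpoint("slot1","wrist"); print([np.round(q["at"],1).tolist() for q in r])
E
```

```text
8.4 [ 0.46100293 -0.01742975  0.31072075] [-2.84020866 -0.64003448  6.37836338] [4.99735456e-04 5.12671552e-01 8.68466839e-02] 0.013768654029913448
[[249.5, 212.4], [252.9, 120.1], [249.0, 435.3], [416.7, 297.4], [251.4, 343.8]]
```

View pics/g_w.png

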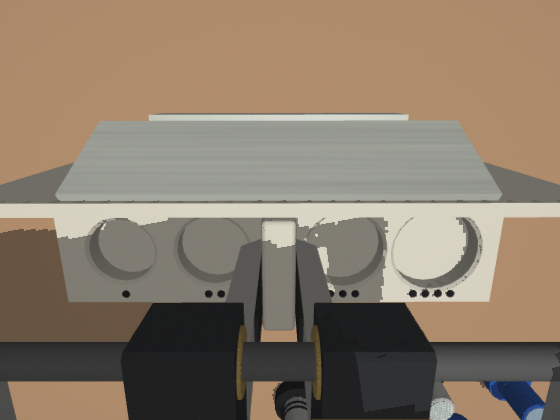

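{"op": "arm_command", "data": {"plan": [1, 0, 0, 0.01, 0, 1, 0, 0, 0.02, 0, 1, 0, 0, 0.04, 0, 1, 0, 0, 0.06, 0, 1, 0, 0, 0.08, 0, 1, 0, 0, 0.1, 0, 1, 0, 0, 0.1, 0]}}

```text
time_s: 9.2
ee_pos: [0.4611, -0.0174, 0.3515]
eef_rot: [3.14, -0.0, 1.377]
force: [-0.0, -0.4, -4.9]
grip_width: 0.0139
```

```bash
cat > look.py <<'E'
from tilt import *
import sys
def edges(tag):
    o=sensors.get_obs(); P=cam("wrist")
    im=vision.camera("wrist"); cv2.imwrite(f"pics/{tag}.png",im)
    r=vision.pinpoint("slot1","wrist")
    pts=sorted([q["at"] for q in r if 150<q["at"][0]<340 and q["confidence"]>.4],key=lambda a:a[1])
    print(o["time_s"],np.round(o["ee_pos"],4),np.round(o["force"],1),np.round(o["moment"],2),round(o["grip_width"],4)); print(np.round(pts,1).tolist())
    tool=[*(o["ee_pos"]-np.array([0,0,.18])),o["eef_rot"][2]]
    # tray front edge row near columns of side areas: brightness drop scanning down from slots
    g=cv2.cvtColor(im,cv2.COLOR_BGR2HSV)[:,:,1].astype(int)  # saturation: bench high, rack low
    fl=[];
    for c in list(range(int(110),int(150),4))+list(range(400,470,4)):
        r0=250
        rr=[r for r in range(r0,340) if g[r,c]>70]
        if rr: fl.append((rr[0],c))
    print("front edge",fl[:3],fl[-3:])
    return im,P,tool,pts,fl
if __name__=="__main__":
    im,P,tool,pts,fl=edges(sys.argv[1])
    if len(pts)==4:
        row=np.median([a[0] for a in fl])
        names=["s1","s2","s3","s4","fe"]; M["fe"]=(-57,-60,-50)
        px=[tuple(p) for p in pts]
        # front edge: only row info -> use a column predicted freely
        def res(v):
            x,z,th,yw=v; out=[]
            for n,p in zip(names,px+[(row,None)]):
                q=np.array(M[n])/1000-np.array([x,0,z]); c,s=np.cos(th),np.sin(th)
                q=np.array([c*q[0]+s*q[2],q[1],-s*q[0]+c*q[2]]); yaw=tool[3]+yw
                w=np.array([np.cos(yaw)*q[0]-np.sin(yaw)*q[1],np.sin(yaw)*q[0]+np.cos(yaw)*q[1],q[2]])+tool[:3]
                u=proj("wrist",w,P)
                out+= [u[0]-p[0]] if p[1] is None else list(u-np.array(p))
            return out
        r=least_squares(res,(-.015,0,0,0)); print("x,z mm",r.x[:2]*1000,"tilt,dyaw deg",np.degrees(r.x[2:]),np.round(r.fun,1))
E
python3 look.py h1
```

```text
9.2 [ 0.4611 -0.0174  0.3515] [-0.  -0.4 -4.9] [-0.09 -0.04  0.  ] 0.0139
[[249.9, 120.4], [250.4, 215.6], [250.7, 343.2], [250.1, 437.3]]
front edge [(302, 110), (302, 114), (302, 118)] [(302, 460), (302, 464), (302, 468)]
x,z mm [-15.37345599   1.2970867 ] tilt,dyaw deg [3.80829815 0.04886907] [ 0.6 -0.2 -0.  -3.7 -0.5  0.6 -0.1 -2.  -0. ]
```

{"op": "arm_command", "data": {"newtons": 6, "plan": [1, 0, 0, 0.1, 0, 1, 0, 0, 0.1, 0, 1, 0, 0, 0.1, 0, 1, 0, 0, 0.1, 0]}}

```text
time_s: 9.7
ee_pos: [0.4608, -0.0174, 0.3889]
eef_rot: [-3.14, 0.0, 1.377]
force: [0.1, 1.4, -6.3]
grip_width: 0.0138
```

```bash
python3 look.py h2
```

```text
9.7 [ 0.4608 -0.0174  0.3889] [ 0.1  1.4 -6.3] [ 0.02  0.18 -0.03] 0.0138
[[254.2, 123.7], [253.7, 214.8], [240.5, 276.9], [254.9, 341.3], [258.1, 432.1]]
front edge [(309, 110), (309, 114), (308, 118)] [(309, 460), (309, 464), (309, 468)]
```

```bash
python3 - <<'E'
from h import *
b=vision.camera("side"); cv2.imwrite("pics/h3.png",np.hstack([cv2.resize(cv2.imread("pics/h2.png"),(400,300)),cv2.resize(b[40:280,130:400],(338,300))]))
c=vision.camera("scene"); cv2.imwrite("pics/h4.png",cv2.resize(c[60:330,200:460],None,fx=2.2,fy=2.2))
E
```

```text
(no output)
```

View pics/h3.png

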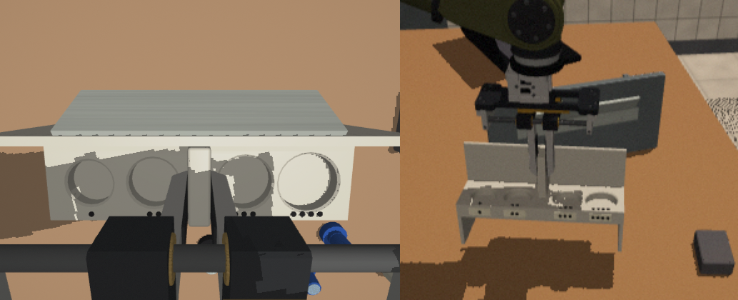

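View pics/h4.png

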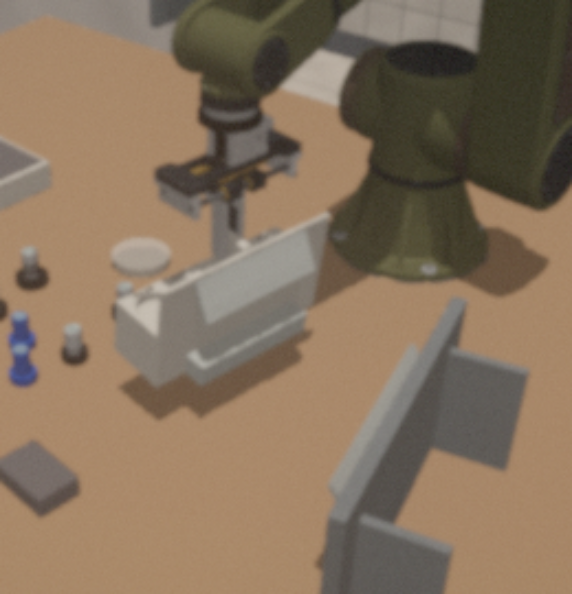

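```bash
sed -i 's/if 150<q\["at"\]\[0\]<340 and/if 150<q["at"][0]<340 and not 230<q["at"][1]<330 and/' look.py; python3 look.py h5; python3 - <<'E'
import cv2
im=cv2.imread("pics/h3.png"); 
from h import *
b=vision.camera("side"); cv2.imwrite("pics/h6.png",cv2.resize(b[120:260,160:320],None,fx=4.5,fy=4.2,interpolation=cv2.INTER_CUBIC))
E
```

```text
9.9 [ 0.4609 -0.0174  0.3894] [-0.1  0.8 -5.6] [-0.03 -0.06 -0.04] 0.0136
[[255.0, 122.4], [257.0, 214.5], [254.3, 342.2], [253.9, 433.7]]
front edge [(309, 110), (309, 114), (308, 118)] [(308, 460), (308, 464), (308, 468)]
x,z mm [-18.93202852   4.9445185 ] tilt,dyaw deg [11.9222501   0.23091175] [ 0.5  1.8 -1.7 -0.2  0.5  2.   0.7  0.9 -0. ]
```

View pics/h6.png

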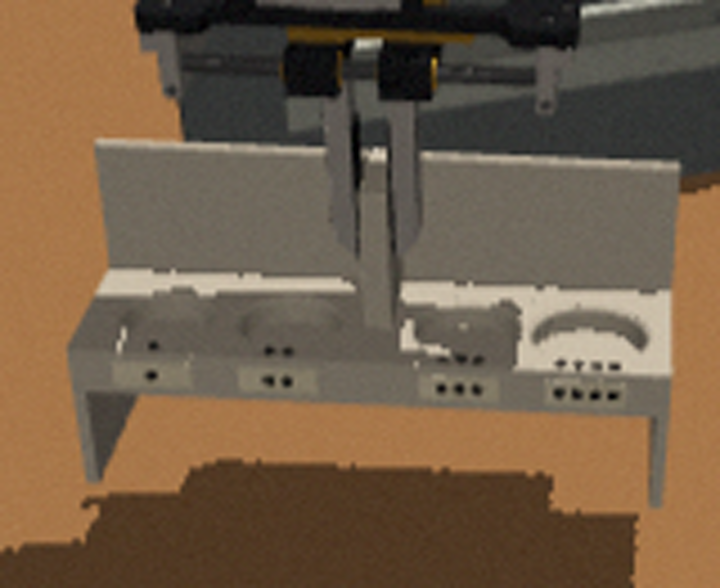

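```bash
python3 - <<'E'
from h import *
K,R,t=cam("side")
M=np.array([(-57,136,-50),(-57,-136,-50),(23,136,20),(23,-136,20),(-57,130,-130),(-57,-132,-130)],float)/1000
def go(px):
    ok,rv,tv=cv2.solvePnP(M,np.array(px,float),K,None)
    Rc=cv2.Rodrigues(rv)[0]; W=R.T@Rc; p=R.T@(tv.ravel()-t)
    pr=cv2.projectPoints(M,rv,tv,K,None)[0].reshape(-1,2)
    print("grip",p.round(4),"x axis",W[:,0].round(3),"tilt",np.degrees(np.arcsin(-W[2,0])).round(2),"z tilt fwd",np.degrees(np.arcsin(W[:2,2]@[.194,.981])).round(2),"roll",np.degrees(np.arcsin(W[2,1])).round(2),"err",np.abs(pr-px).max().round(2))
a=np.array([(70,348),(672,375),(97,147),(680,166),(93,480),(657,505)],float)
go(a/[4.5,4.2]+[160,120])
b=np.array([(40,490),(478,512),(57,319),(487,338),(57,577),(470,595)],float)
go(b/3.5+[170,90])
E
```

```text
grip [ 0.4643 -0.005   0.1976] x axis [ 0.178  0.974 -0.139] tilt 7.96 z tilt fwd 7.97 roll 0.51 err 1.33
grip [ 0.4646 -0.0063  0.1269] x axis [0.168 0.986 0.008] tilt -0.44 z tilt fwd -0.4 roll 1.47 err 1.66
```

Leaning about 8° now: the wrist and side fits agree. I'm lowering a little for safety and easing the grip further.

{"op": "arm_command", "data": {"newtons": 5, "plan": [1, 0, 0, -0.03, 0, 1, 0, 0, -0.06, 0, 1, 0, 0, -0.09, 0, 1, 0, 0, -0.09, 0, 1, 0, 0, -0.09, 0]}}

```text
time_s: 10.55
ee_pos: [0.461, -0.0174, 0.354]
eef_rot: [-3.141, 0.0, 1.377]
force: [-0.3, -0.0, -5.4]
grip_width: 0.014
```

```bash
python3 look.py i1
```

```text
10.55 [ 0.461  -0.0174  0.354 ] [-0.3 -0.  -5.4] [-0.03 -0.14 -0.04] 0.014
[[257.2, 126.0], [255.8, 215.6], [252.0, 342.7], [257.9, 430.9]]
front edge [(309, 110), (309, 114), (309, 118)] [(309, 460), (309, 464), (309, 468)]
x,z mm [-18.20987782   9.23106436] tilt,dyaw deg [12.49231274  0.12827797] [-1.2  0.6  0.  -0.4  3.6 -0.  -2.4  0.5  0. ]
```

{"op": "arm_command", "data": {"newtons": 6, "plan": [1, 0, 0, 0.1, 0, 1, 0, 0, 0.1, 0, 1, 0, 0, 0.1, 0, 1, 0, 0, 0.1, 0]}}

```text
time_s: 11.05
ee_pos: [0.4608, -0.0174, 0.3934]
eef_rot: [-3.14, 0.0, 1.377]
force: [-0.8, 0.2, -5.2]
grip_width: 0.0144
```

```bash
python3 look.py i2
```

```text
11.05 [ 0.4608 -0.0174  0.3934] [-0.8  0.2 -5.2] [ 0.06  0.16 -0.  ] 0.0144
[[254.1, 127.7], [255.1, 216.0], [253.3, 340.4], [252.1, 428.9]]
front edge [(306, 110), (306, 114), (306, 118)] [(306, 460), (306, 464), (306, 468)]
x,z mm [-19.02963917  12.48517562] tilt,dyaw deg [12.60254581  0.32759147] [ 0.3  1.3 -1.2  0.3  0.   1.7  0.8  0.8 -0. ]
```

Lean is steady at about 9°, enough for the V. I'm firming the grip, and meanwhile getting the panel pose accurately from enlarged crops of the first pictures.

{"op": "arm_command", "data": {"newtons": 35, "plan": [1, 0, 0, 0, 0, 1, 0, 0, 0, 0, 1, 0, 0, 0, 0]}}

```text
time_s: 11.45
ee_pos: [0.461, -0.0174, 0.394]
eef_rot: [-3.141, 0.0, 1.377]
force: [0.2, 0.7, -5.4]
grip_width: 0.0138
```

```bash
python3 - <<'E'
import cv2
a=cv2.imread("pics/a_side.png"); b=cv2.imread("pics/a_scene.png")
cv2.imwrite("pics/p1.png",cv2.resize(a[90:190,190:350],None,fx=5,fy=5,interpolation=cv2.INTER_CUBIC))
cv2.imwrite("pics/p2.png",cv2.resize(b[190:360,330:450],None,fx=3.5,fy=3.5,interpolation=cv2.INTER_CUBIC))
E
```

```text
(no output)
```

View pics/p1.png

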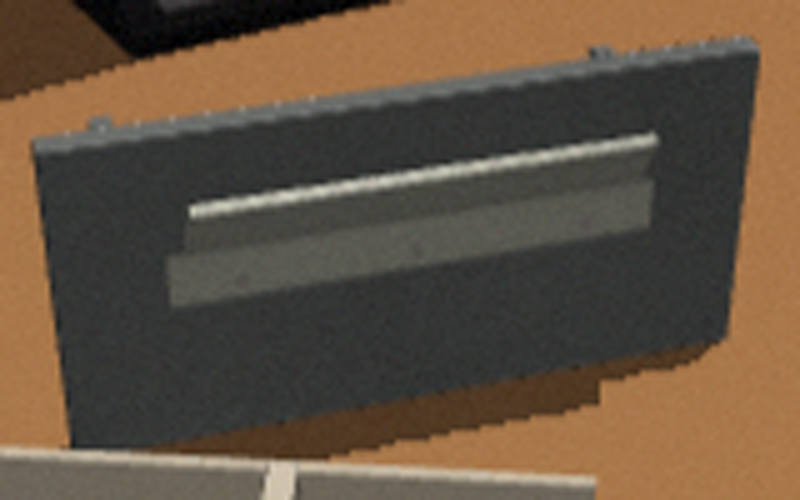

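View pics/p2.png

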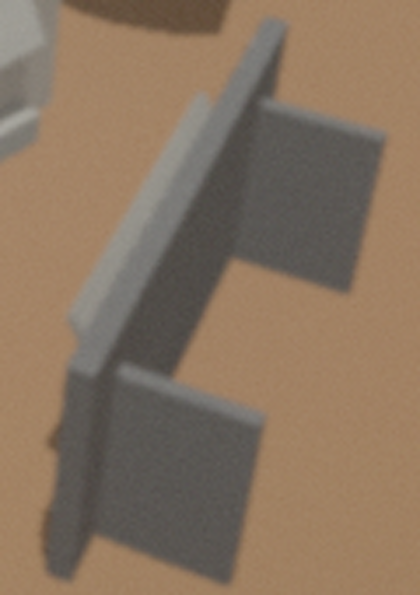

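```bash
python3 - <<'E'
from h import *
from scipy.optimize import least_squares
S=cam("side");C=cam("scene")
obs=[]
def s(x,y,X,w=1): obs.append(("side",S,(90+(y+.0)/5,190+x/5),np.array(X)/1000,w))
def c(x,y,X,w=1): obs.append(("scene",C,(190+y/3.5,330+x/3.5),np.array(X)/1000,w))
s(37,152,(0,200,190));s(757,55,(0,-200,190));s(72,450,(0,200,0));s(725,342,(0,-200,0))
s(190,206,(-20,130,159));s(657,134,(-20,-130,159))
c(266,22,(0,200,190));c(70,366,(0,-200,190));c(47,570,(0,-200,0));c(100,376,(18,-200,190))
def W(v,X):
    x,y,a=v; return np.array([x+np.cos(a)*X[0]-np.sin(a)*X[1],y+np.sin(a)*X[0]+np.cos(a)*X[1],X[2]])
for sel in ("side","scene","both"):
    O=[o for o in obs if sel=="both" or o[0]==sel]
    f=lambda v:np.concatenate([proj(o[0],W(v,o[3]),o[1])-o[2] for o in O])
    r=least_squares(f,(.557,.28,np.radians(100)),loss="soft_l1"); print(sel,r.x[:2].round(4),np.degrees(r.x[2]).round(2)); print(f(r.x).round(1))
    print("cleat",W(r.x,(-.02,0,.159)))
E
```

```text
side [0.5586 0.2757] 100.69
[-0.2 -0.6 -1.3  1.2  1.7  0.4 -0.2  0.7 -0.3 -0.9  0.  -0.3]
cleat [0.56228213 0.25607725 0.159     ]
scene [0.5588 0.2824] 101.56
[-2.4  0.2 -0.2 -0.1  1.1  0.2 -0.  -0.3]
cleat [0.56285253 0.26277552 0.159     ]
both [0.5589 0.2814] 101.6
[-0.8 -0.3 -2.7  0.3  1.1  0.7 -1.8 -0.1 -1.  -0.6 -1.3 -0.8 -2.5 -0.1
 -0.4 -0.4  0.9 -0.1 -0.2 -0.6]
cleat [0.56290214 0.26184552 0.159     ]
```

{"op": "arm_command", "data": {"plan": [1, 0.05, 0.06, 0.04, 0.03, 1, 0.1, 0.12, 0.04, 0.06, 1, 0.15, 0.18, 0.04, 0.09, 1, 0.2, 0.24, 0.04, 0.12, 1, 0.25, 0.3, 0.04, 0.15, 1, 0.3, 0.34, 0.04, 0.18, 1, 0.32, 0.3585, 0.04, 0.186, 1, 0.32, 0.3585, 0.04, 0.186, 1, 0.32, 0.3585, 0.04, 0.186, 1, 0.32, 0.3585, 0.04, 0.186]}}

```text
time_s: 12.45
ee_pos: [0.5885, 0.1252, 0.4104]
eef_rot: [-3.142, 0.0, 1.765]
force: [0.2, 0.1, -4.8]
grip_width: 0.014
```

```bash
python3 look.py j1;python3 - <<'E'
from h import *
b=vision.camera("side"); cv2.imwrite("pics/j_side.png",b);cv2.imwrite("pics/j_s.png",cv2.resize(b[40:240,180:380],None,fx=3.5,fy=3,interpolation=cv2.INTER_CUBIC))
c=vision.camera("scene"); cv2.imwrite("pics/j_scene.png",c);cv2.imwrite("pics/j_c.png",cv2.resize(c[120:360,240:460],None,fx=2.5,fy=2.5,interpolation=cv2.INTER_CUBIC))
E
```

```text
12.45 [0.5885 0.1252 0.4104] [ 0.2  0.1 -4.8] [-0.05 -0.08  0.01] 0.014
[[255.4, 128.5], [256.3, 217.5], [254.9, 339.2], [256.2, 426.0]]
front edge [(308, 110), (308, 114), (308, 118)] [(308, 460), (308, 464), (308, 468)]
x,z mm [-17.39821973  15.74532535] tilt,dyaw deg [12.92926368 -0.12548458] [ 0.   1.4 -0.7 -1.4  0.9  1.  -0.2  0.4  0. ]
```

View pics/j1.png

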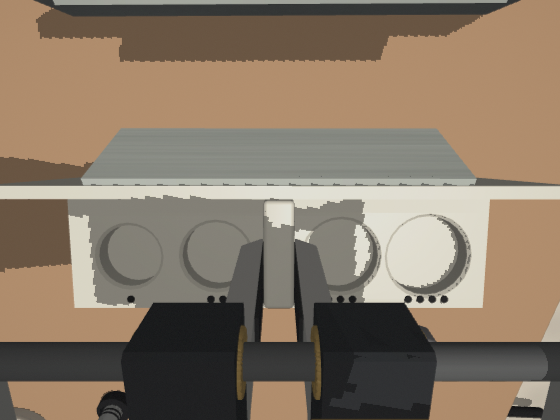

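View pics/j_c.png

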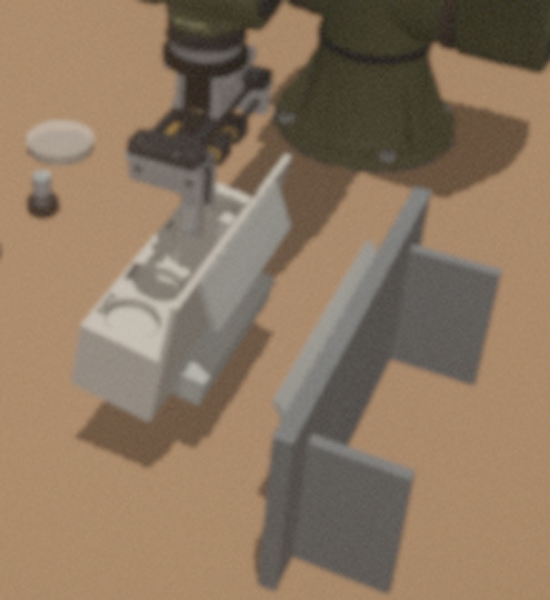

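View pics/j_s.png

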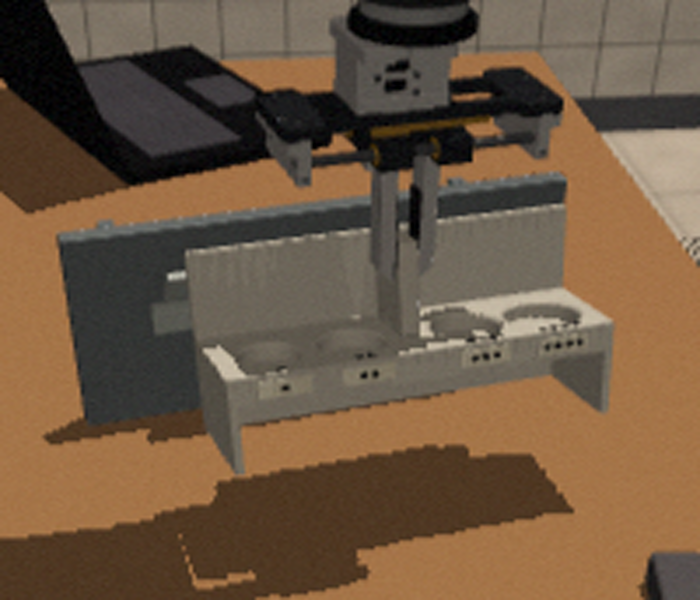

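```bash
cat > pnp.py <<'E'
from h import *
K,R,t=cam("side")
M=np.array([(-57,136,-50),(-57,-136,-50),(23,136,20),(23,-136,20),(-57,130,-130),(-57,-132,-130)],float)/1000
def go(px):
    ok,rv,tv=cv2.solvePnP(M,np.array(px,float),K,None)
    Rc=cv2.Rodrigues(rv)[0]; W=R.T@Rc; p=R.T@(tv.ravel()-t)
    pr=cv2.projectPoints(M,rv,tv,K,None)[0].reshape(-1,2)
    print("grip",p.round(4),"yaw",np.degrees(np.arctan2(W[1,0],W[0,0])).round(1),"tilt",np.degrees(np.arcsin(-W[2,0])).round(2),"roll",np.degrees(np.arcsin(W[2,1])).round(2),"err",np.abs(pr-px).max().round(2))
    print("strip",(p+W@np.array([.0535,0,-.031])).round(4))
    return p,W
E
python3 - <<'E'
from pnp import *
a=np.array([(203,347),(612,322),(187,252),(565,208),(240,472),(605,412)],float)
p,W=go(a/[3.5,3]+[180,40])
o=sensors.get_obs(); g=np.array(o["ee_pos"])-[0,0,.18]
print("pad in rack",(W.T@(g-p)).round(4))
# predicted from tool with pads at (-17,0,14), tilt 9, yaw tool
yaw=o["eef_rot"][2]; th=np.radians(9); ca,sa=np.cos(th),np.sin(th)
for x,z in((-.017,.0145),):
    def w(q):
        q=np.array(q)-[x,0,z]; q=np.array([ca*q[0]+sa*q[2],q[1],-sa*q[0]+ca*q[2]])
        return g+np.array([np.cos(yaw)*q[0]-np.sin(yaw)*q[1],np.sin(yaw)*q[0]+np.cos(yaw)*q[1],q[2]])
    print("pred grip",w((0,0,0)).round(4),"strip",w((.0535,0,-.031)).round(4),"foot rear",w((.059,0,-.13)).round(4),"front foot",w((-.057,0,-.13)).round(4))
E
```

```text
grip [0.5854 0.1471 0.2085] yaw 95.9 tilt 20.64 roll -0.34 err 4.1
strip [0.5815 0.1861 0.1606]
pad in rack [-0.0282 -0.0012  0.013 ]
pred grip [0.5859 0.1398 0.2136] strip [0.5766 0.1869 0.1746] foot rear [0.5786 0.177  0.076 ] front foot [0.6007 0.0646 0.0941]
```

```bash
python3 - <<'E'
from pnp import *
o=sensors.get_obs(); g=np.array(o["ee_pos"])-[0,0,.18]
for l in [(233,384),(236,380)]:
    a=np.array([l,(612,322),(187,252),(565,208),(240,472),(605,412)],float)
    p,W=go(a/[3.5,3]+[180,40]); print("pad in rack",(W.T@(g-p)).round(4))
b=cv2.imread("pics/j_side.png")
cv2.imwrite("pics/j_s3.png",cv2.resize(b[110:210,220:370],None,fx=5,fy=5,interpolation=cv2.INTER_CUBIC))
E
```

```text
grip [0.5879 0.1329 0.2137] yaw 102.2 tilt 8.1 roll 0.84 err 1.62
strip [0.5772 0.1803 0.1755]
pad in rack [-0.0097  0.001   0.0157]
grip [0.5882 0.1327 0.2144] yaw 102.9 tilt 9.19 roll 1.52 err 1.91
strip [0.5767 0.1791 0.1753]
pad in rack [-0.0096  0.0015  0.0148]
```

View pics/j_s3.png

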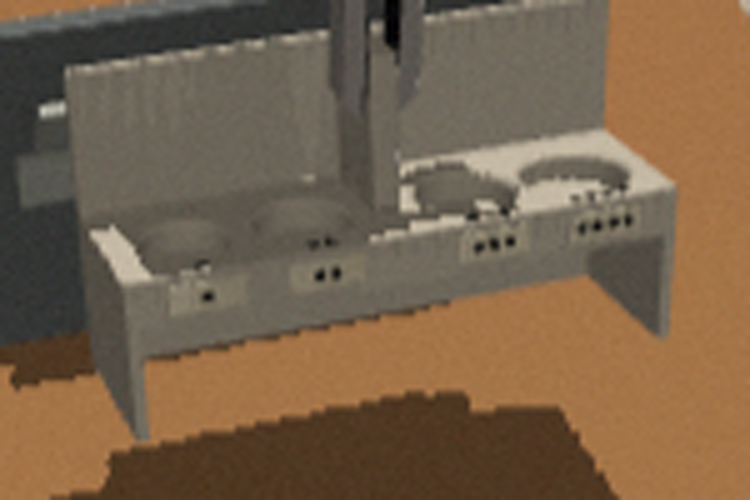

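{"op": "arm_command", "data": {"plan": [1, -0.008, 0.04, 0.025, 0, 1, -0.016, 0.08, 0.025, 0, 1, -0.024, 0.12, 0.025, 0, 1, -0.032, 0.1635, 0.025, 0, 1, -0.032, 0.1635, 0.025, 0, 1, -0.032, 0.1635, 0.025, 0]}}

```text
time_s: 13.25
ee_pos: [0.5759, 0.1923, 0.42]
eef_rot: [-3.141, 0.0, 1.768]
force: [-0.5, -1.2, -5.0]
grip_width: 0.0144
```

```bash
python3 look.py k1;python3 - <<'E'
from h import *
c=vision.camera("scene"); cv2.imwrite("pics/k_scene.png",c);cv2.imwrite("pics/k_c.png",cv2.resize(c[130:350,280:440],None,fx=3.5,fy=3.5,interpolation=cv2.INTER_CUBIC)[:600*2])
E
```

```text
13.25 [0.5759 0.1923 0.42  ] [-0.5 -1.2 -5. ] [ 0.02 -0.13  0.04] 0.0144
[[254.5, 129.5], [253.9, 217.2], [254.6, 341.4], [254.5, 428.7]]
front edge [(308, 110), (308, 114), (308, 118)] [(308, 460), (308, 464), (308, 468)]
x,z mm [-23.50974677  13.9734372 ] tilt,dyaw deg [17.30224805  0.09934484] [ 0.1 -0.5  0.6 -1.3 -0.3 -0.5 -0.3 -0.8  0. ]
```

View pics/k1.png

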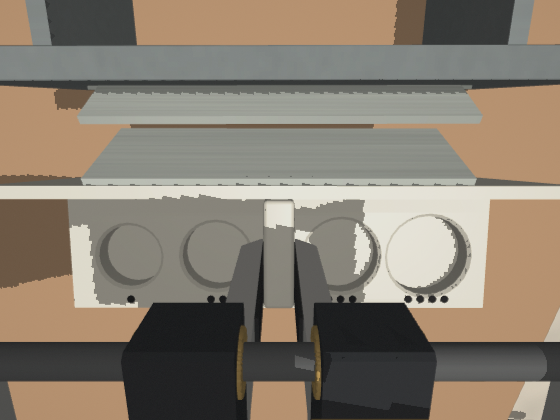

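View pics/k_c.png

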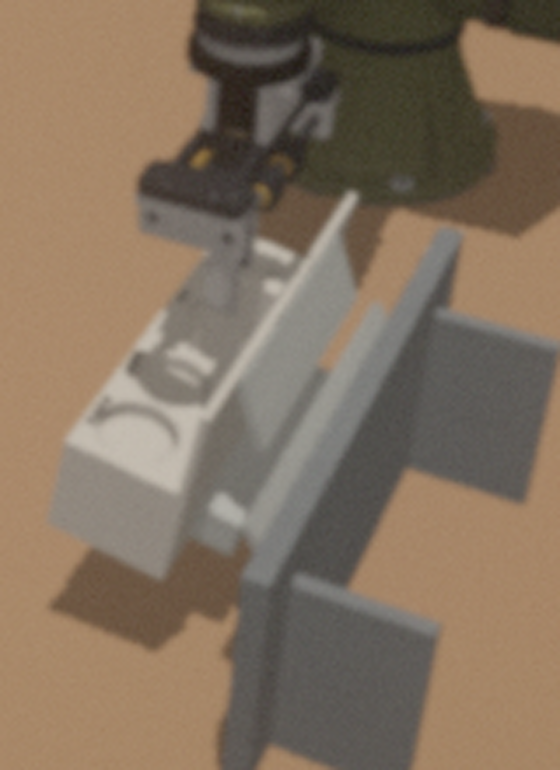

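```bash
python3 - <<'E'
from h import *
P=cam("wrist"); yaw=sensors.get_obs()["eef_rot"][2]; u=np.array([np.cos(yaw),np.sin(yaw)])
for n,r,z in [("panel top front",80.5,.19),("panel top rear",45,.19),("cleat outer",122,.156),("cleat inner",116,.159),("strip edge rear",128,.1846),("strip if z .187",128,.187),("plate top rear",186,.23)]:
    X=onz("wrist",(r,280),z,P); print(n,X.round(4),"along u",round(X[:2]@u*1000,1))
im=cv2.imread("pics/k1.png"); print(im[40:135:1,280].mean(1).round().astype(int).tolist()); print(proj("wrist",[.5638,.2536,.1846],P))
E
```

```text
panel top front [0.5597 0.2797 0.19  ] along u 165.8
panel top rear [0.5562 0.2973 0.19  ] along u 183.7
cleat outer [0.5646 0.2561 0.156 ] along u 141.7
cleat inner [0.5638 0.26   0.159 ] along u 145.6
strip edge rear [0.5648 0.2544 0.1846] along u 139.9
strip if z .187 [0.5647 0.2545 0.187 ] along u 140.1
plate top rear [0.5693 0.2309 0.23  ] along u 116.0
[147, 147, 147, 147, 144, 117, 129, 132, 131, 132, 132, 132, 131, 130, 130, 131, 131, 130, 131, 129, 130, 130, 132, 131, 131, 131, 131, 132, 132, 132, 131, 132, 132, 132, 131, 131, 132, 132, 131, 109, 65, 56, 55, 56, 61, 93, 104, 105, 106, 106, 105, 113, 151, 116, 154, 154, 157, 158, 156, 154, 156, 154, 153, 154, 157, 157, 154, 154, 157, 158, 153, 155, 158, 156, 156, 154, 167, 167, 167, 166, 167, 167, 167, 161, 88, 89, 90, 92, 117, 141, 137, 138, 138, 134, 134]
[128.9866532  278.06602239]
```

Wrist view: panel top edge at row 80, cleat lip at row 122, strip edge at row 128. Both cleat and strip are centred at col 280 and parallel. The strip is about 31 mm out and 25 mm above the cleat lip. I'm moving in over it and down.

{"op": "arm_command", "data": {"plan": [1, -0.005, 0.025, 0, 0, 1, -0.0098, 0.049, 0, 0, 1, -0.0098, 0.049, 0, 0, 1, -0.0098, 0.049, -0.02, 0, 1, -0.0098, 0.049, -0.04, 0, 1, -0.0098, 0.049, -0.06, 0, 1, -0.0098, 0.049, -0.08, 0, 1, -0.0098, 0.049, -0.08, 0, 1, -0.0098, 0.049, -0.08, 0]}}

```text
time_s: 14.3
ee_pos: [0.5723, 0.2109, 0.3882]
eef_rot: [-3.141, -0.0, 1.766]
force: [0.2, -0.2, -5.0]
grip_width: 0.0136
```

```bash
python3 look.py l1;python3 - <<'E'
from h import *
c=vision.camera("scene"); cv2.imwrite("pics/l_c.png",cv2.resize(c[150:330,300:440],None,fx=3.3,fy=3.3,interpolation=cv2.INTER_CUBIC))
E
```

```text
14.3 [0.5723 0.2109 0.3882] [ 0.2 -0.2 -5. ] [-0.03 -0.08  0.  ] 0.0136
[[254.8, 217.8], [254.0, 340.3]]
front edge [(308, 110), (308, 114), (308, 118)] [(308, 460), (308, 464), (308, 468)]
```

View pics/l1.png

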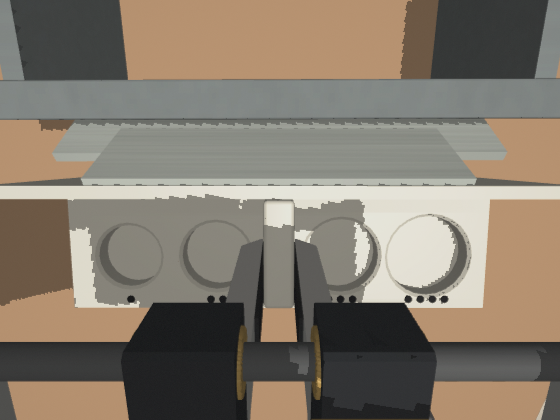

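View pics/l_c.png

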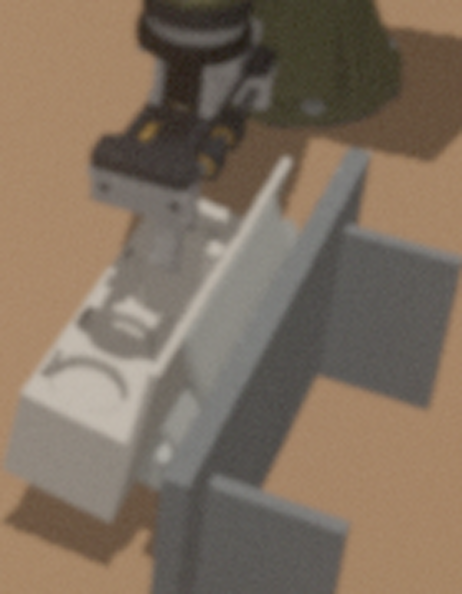

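{"op": "arm_command", "data": {"plan": [1, -0.0005, 0.003, -0.01, 0, 1, -0.001, 0.006, -0.02, 0, 1, -0.002, 0.009, -0.03, 0, 1, -0.0025, 0.012, -0.04, 0, 1, -0.0025, 0.012, -0.04, 0, 1, -0.0025, 0.012, -0.04, 0]}}

```text
time_s: 15.05
ee_pos: [0.5712, 0.2159, 0.3722]
eef_rot: [-3.141, 0.0, 1.767]
force: [-0.2, 0.4, -5.9]
grip_width: 0.014
```

```bash
python3 look.py l2
```

```text
15.05 [0.5712 0.2159 0.3722] [-0.2  0.4 -5.9] [ 0.02 -0.09  0.03] 0.014
[[257.4, 128.4], [254.7, 216.0], [256.8, 338.1]]
front edge [(308, 110), (308, 114), (308, 118)] [(308, 460), (308, 464), (308, 468)]
```

{"op": "arm_command", "data": {"plan": [1, 0, 0.001, -0.004, 0, 1, 0, 0.002, -0.008, 0, 1, 0, 0.003, -0.012, 0, 1, 0, 0.003, -0.012, 0]}}

```text
time_s: 15.55
ee_pos: [0.5713, 0.217, 0.368]
eef_rot: [3.14, -0.0, 1.766]
force: [1.1, 1.1, 0.5]
grip_width: 0.0137
```

```bash
python3 look.py l3
```

```text
15.55 [0.5713 0.217  0.368 ] [1.1 1.1 0.5] [ 0.6  -0.08  0.07] 0.0137
[[254.1, 127.7], [253.9, 217.1], [254.5, 339.4], [253.3, 427.3]]
front edge [(307, 110), (307, 114), (307, 118)] [(306, 460), (306, 464), (306, 468)]
x,z mm [-17.9500827  14.1108073] tilt,dyaw deg [12.0567557   0.07931803] [ 0.1  0.8  0.2 -1.8 -0.7  0.8  0.4 -0.3 -0. ]
```

The cleat now carries the weight (Fz went from −5.9 to +0.5). I'm easing the grip, then opening.

{"op": "arm_command", "data": {"newtons": 3, "plan": [1, 0, 0, 0, 0, 1, 0, 0, 0, 0, 1, 0, 0, 0, 0, 1, 0, 0, 0, 0, 0.5, 0, 0, 0, 0, 0.5, 0, 0, 0, 0, 0.5, 0, 0, 0, 0, 0.5, 0, 0, 0, 0, 0.5, 0, 0, 0, 0]}}

```text
time_s: 16.55
ee_pos: [0.5712, 0.217, 0.3675]
eef_rot: [-3.142, -0.0, 1.767]
force: [0.6, 0.7, 0.3]
grip_width: 0.023
```

```bash
python3 look.py m1;python3 - <<'E'
from h import *
c=vision.camera("scene"); cv2.imwrite("pics/m_c.png",cv2.resize(c[150:330,300:440],None,fx=3.3,fy=3.3,interpolation=cv2.INTER_CUBIC))
c=vision.camera("side"); cv2.imwrite("pics/m_side.png",c); cv2.imwrite("pics/m_s.png",cv2.resize(c[70:200,190:360],None,fx=4.4,fy=4.4,interpolation=cv2.INTER_CUBIC))
E
```

```text
16.55 [0.5712 0.217  0.3675] [0.6 0.7 0.3] [-0.01 -0.06 -0.01] 0.023
[[244.9, 133.8], [245.1, 222.2], [242.7, 339.3], [246.0, 424.1]]
front edge [(293, 110), (293, 114), (293, 118)] [(292, 460), (292, 464), (292, 468)]
x,z mm [-11.35157796  21.82312286] tilt,dyaw deg [3.20899954 0.20180686] [ 0.3  0.2 -0.2 -4.3  1.8 -0.6 -1.8 -1.4  0. ]
```

View pics/m1.png

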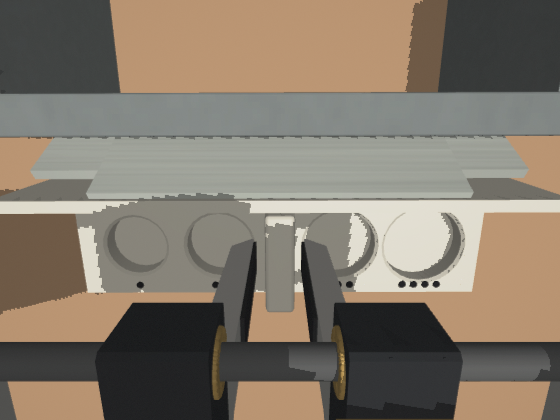

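View pics/m_c.png

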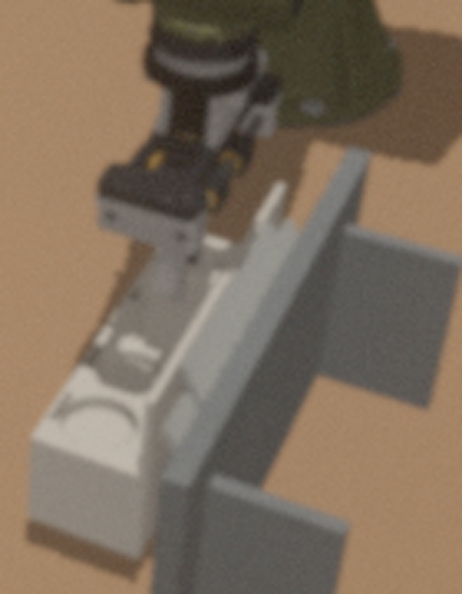

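View pics/m_s.png

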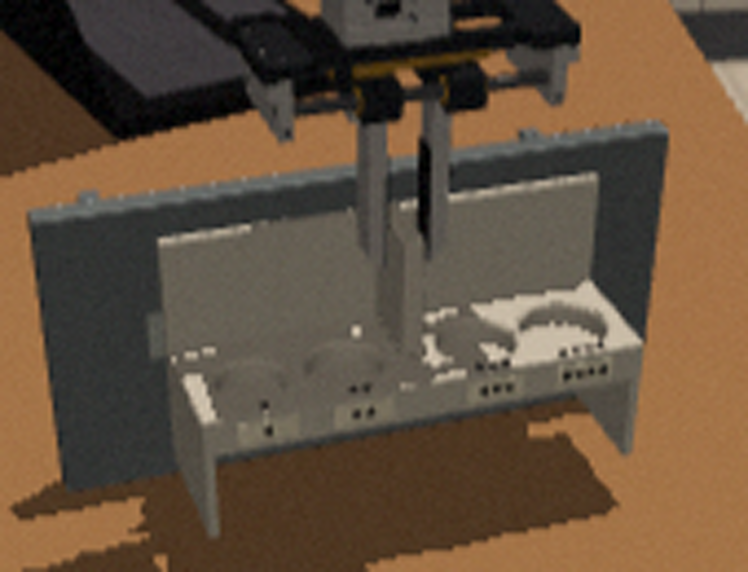

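Released. The rack swung upright: tilt is about 0 and the grip point is at 0.167 m (0.165 expected locked). I'm retracting and then viewing it from above.

{"op": "arm_command", "data": {"plan": [0.3, 0, 0, 0.05, 0, 0.3, 0, 0, 0.12, 0, 0.3, 0, 0, 0.2, 0, 0, 0.04, -0.2, 0.22, 0, 0, 0.04, -0.2, 0.22, 0, 0, 0.04, -0.2, 0.22, 0, 0, 0.04, -0.2, 0.22, 0]}}

```text
time_s: 17.45
ee_pos: [0.5873, 0.1367, 0.4554]
eef_rot: [-3.141, -0.0, 1.765]
force: [-0.1, 0.2, -0.8]
grip_width: 0.0471
```

```bash
python3 - <<'E'
from h import *
o=sensors.get_obs(); print(o["time_s"],o["ee_pos"],o["eef_rot"],o["force"])
im=vision.camera("wrist"); cv2.imwrite("pics/n_w.png",im)
r=vision.pinpoint("slot1","wrist"); 
P=cam("wrist"); yaw=np.radians(101.2)
for q in sorted(r,key=lambda q:q["at"][1]): print(np.round(q["at"],1),round(q["confidence"],2),onz("wrist",q["at"],.115,P).round(4))
u=np.array([np.cos(yaw),np.sin(yaw)]); pan=np.array([.5592,.2813]); v=np.array([-u[1],u[0]])
for y in (.098,.041,-.041,-.098):
    X=pan-u*.081+v*y; print("pred slot",X.round(4),proj("wrist",[*X,.115],P).round(1))
E
```

```text
17.45 [0.58728973 0.13667393 0.45540151] [-3.14149825e+00 -1.68754117e-04  1.76524095e+00] [-0.10861823  0.16207339 -0.75348846]
[116.9 163.9] 0.89 [0.4785 0.1835 0.115 ]
[115.9 233.1] 0.73 [0.5362 0.1958 0.115 ]
[116.4 326.1] 0.84 [0.6141 0.2108 0.115 ]
[114.8 394.5] 0.89 [0.6709 0.2235 0.115 ]
pred slot [0.4788 0.1828] [117.7 164.2]
pred slot [0.5347 0.1939] [117.8 231. ]
pred slot [0.6152 0.2098] [117.9 327.1]
pred slot [0.6711 0.2209] [117.9 393.8]
```

View pics/n_w.png

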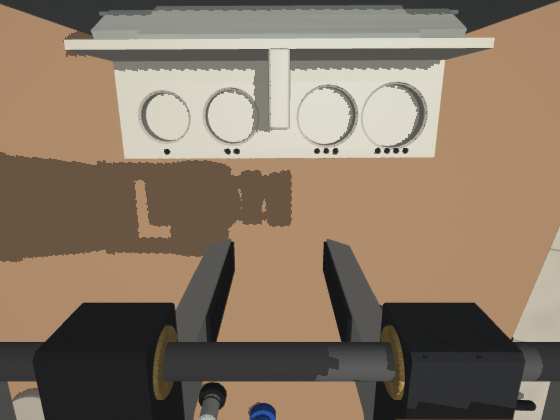

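The rack hangs square: slots at wrist (117,164), (116,233), (116,326), (115,394) are within 2 mm of the locked prediction. Now a view over the eyepieces.

{"op": "arm_command", "data": {"plan": [0, -0.39, -0.99, 0, -0.75, 0, -0.39, -0.99, 0, -0.75, 0, -0.39, -0.99, 0, -0.75, 0, -0.39, -0.99, 0, -0.75, 0, -0.39, -0.99, 0, -0.75, 0, -0.39, -0.99, 0, -0.75, 0, -0.39, -0.99, 0, -0.75, 0, -0.39, -0.99, 0, -0.75, 0, -0.39, -0.99, 0, -0.75, 0, -0.39, -0.99, 0, -0.75, 0, -0.39, -0.99, 0, -0.75, 0, -0.39, -0.99, 0, -0.75, 0, -0.39, -0.99, 0, -0.75]}}

```text
time_s: 18.85
ee_pos: [0.4316, -0.2584, 0.4554]
eef_rot: [-3.141, 0.0, 0.199]
force: [-0.3, 0.3, 0.1]
grip_width: 0.0467
```

```bash
cat > eye.py <<'E'
from h import *
import sys
o=sensors.get_obs(); print(o["time_s"],np.round(o["ee_pos"],4),np.round(o["eef_rot"],3),np.round(o["force"],1),np.round(o["qpos"],2))
im=vision.camera("wrist"); cv2.imwrite(f"pics/{sys.argv[1]}.png",im); P=cam("wrist")
for n,h in [("eyepiece1_mid",.026),("eyepiece2_mid",.027),("eyepiece3_mid",.028),("eyepiece4_mid",.029)]:
    for q in vision.pinpoint(n,"wrist"): 
        if q["confidence"]>.3: print(n,np.round(q["at"],1),round(q["confidence"],2),onz("wrist",q["at"],h,P).round(4))
E
python3 eye.py q1
```

```text
18.85 [ 0.4316 -0.2584  0.4554] [-3.141  0.     0.199] [-0.3  0.3  0.1] [-0.61  0.16  1.58  0.    1.41  0.76]
eyepiece1_mid [ 43.8 249.3] 0.77 [ 0.558  -0.2015  0.026 ]
eyepiece1_mid [ 36.3 325.6] 0.77 [ 0.5805 -0.2773  0.026 ]
eyepiece2_mid [154.9 237.2] 0.85 [ 0.442  -0.2086  0.027 ]
eyepiece3_mid [ 89.2 480.5] 0.94 [ 0.5623 -0.4506  0.028 ]
eyepiece3_mid [ 75.6 401.5] 0.8 [ 0.5589 -0.3643  0.028 ]
eyepiece4_mid [170.3 390.7] 0.57 [ 0.4594 -0.3811  0.029 ]
```

View pics/q1.png

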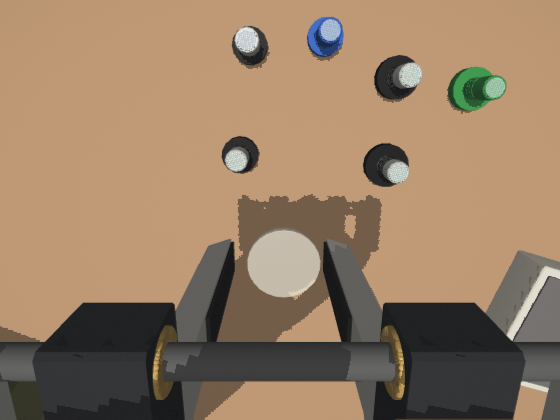

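```bash
python3 - <<'E'
import cv2,numpy as np
im=cv2.imread("pics/q1.png")
cs=[(46,250),(156,240),(77,400),(166,388)]
cv2.imwrite("pics/q2.png",np.hstack([cv2.resize(im[r-26:r+26,c-26:c+26],(195,195),interpolation=cv2.INTER_CUBIC) for r,c in cs]))
E
```

```text
(no output)
```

View pics/q2.png

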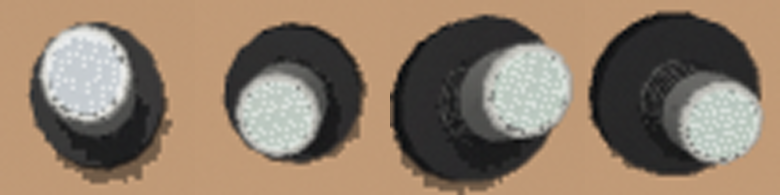

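```bash
python3 - <<'E'
import cv2,numpy as np
a=cv2.imread("pics/g_w.png")[370:420,255:335]; b=cv2.imread("pics/a_side.png")
def f(i,s=(390,290)): return cv2.resize(i,s,interpolation=cv2.INTER_CUBIC)
r=lambda c:b[c[0]-20:c[0]+20,c[1]-27:c[1]+27]
cv2.imwrite("pics/q3.png",np.vstack([np.hstack([f(r((295,303))),f(r((307,245)))]),np.hstack([f(a),f(cv2.imread("pics/d_wrist.png")[370:420,255:335])])]))
E
```

```text
(no output)
```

View pics/q3.png

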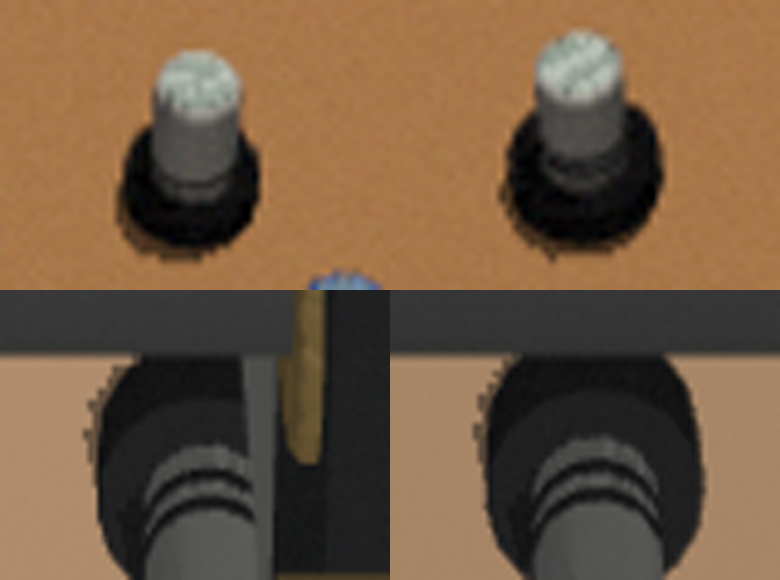

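Rings show clearly: the eyepiece at side (307,245) has two rings, so it's e2. The one at (295,303) has one, so it's e1. e3 and e4 I'll confirm close up. Picking e2 now.

{"op": "arm_command", "data": {"newtons": 20, "plan": [0, 0.025, 0.122, -0.12, 0, 0, 0.025, 0.122, -0.24, 0, 0, 0.025, 0.122, -0.36, 0, 0, 0.025, 0.122, -0.48, 0, 0, 0.025, 0.122, -0.56, 0, 0, 0.025, 0.122, -0.591, 0, 0, 0.025, 0.122, -0.591, 0, 0, 0.025, 0.122, -0.591, 0]}}

```text
time_s: 19.9
ee_pos: [0.4418, -0.2106, 0.2208]
eef_rot: [3.14, -0.002, 0.196]
force: [0.3, -0.1, 0.6]
grip_width: 0.0471
```

```bash
python3 eye.py r1
```

```text
19.9 [ 0.4418 -0.2106  0.2208] [ 3.14e+00 -2.00e-03  1.96e-01] [ 0.3 -0.1  0.6] [-0.52  0.41  1.85  0.    0.87  0.86]
eyepiece1_mid [ 13.1 307.3] 0.94 [ 0.5583 -0.2001  0.026 ]
eyepiece2_mid [262.  278.4] 0.76 [ 0.4407 -0.2105  0.027 ]
```

View pics/r1.png

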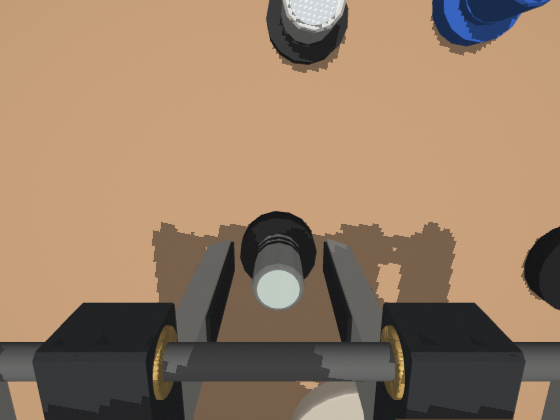

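{"op": "arm_command", "data": {"newtons": 20, "plan": [1, 0, 0, 0, 0, 1, 0, 0, 0, 0, 1, 0, 0, 0, 0, 1, 0, 0, 0, 0, 1, 0, 0, 0, 0, 1, 0, 0, 0, 0, 1, 0, 0, 0, 0, 1, 0, 0, 0.05, 0, 1, 0, 0, 0.15, 0, 1, 0, 0, 0.25, 0, 1, 0, 0, 0.35, 0, 1, 0, 0, 0.45, 0, 1, 0, 0, 0.45, 0]}}

```text
time_s: 21.45
ee_pos: [0.4414, -0.2103, 0.4039]
eef_rot: [3.136, -0.006, 0.196]
force: [0.4, -0.2, -1.2]
grip_width: 0.0227
```

```bash
python3 eye.py r2
```

```text
21.45 [ 0.4414 -0.2103  0.4039] [ 3.136 -0.006  0.196] [ 0.4 -0.2 -1.2] [-0.52  0.16  1.69  0.    1.28  0.86]
eyepiece1_mid [ 50.6 378.2] 0.85 [ 0.5798 -0.2749  0.026 ]
eyepiece1_mid [ 59.7 292.8] 0.71 [ 0.5572 -0.2008  0.026 ]
eyepiece2_mid [263.4 276.7] 0.58 [ 0.3572 -0.2253  0.027 ]
eyepiece3_mid [ 94.9 463.8] 0.73 [ 0.558  -0.3625  0.028 ]
eyepiece3_mid [111.1 546.9] 0.59 [ 0.5592 -0.4439  0.028 ]
```

View pics/r2.png

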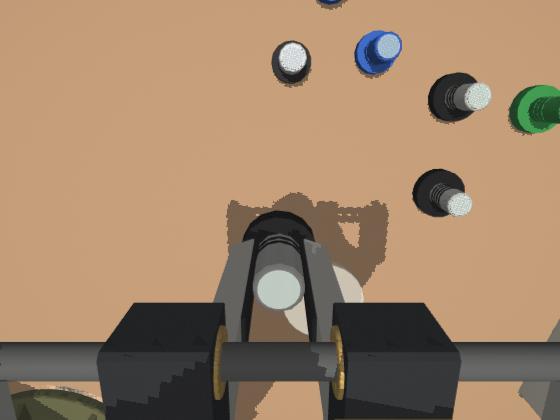

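```bash
python3 - <<'E'
from h import *
P=cam("wrist"); o=sensors.get_obs(); print(o["ee_pos"])
z=o["ee_pos"][2]-.2195
for a,h in [((263.4,276.7),.027),((289,279),.054)]:
    X=onz("wrist",a,z+h,P); d=X[:2]-o["ee_pos"][:2]; y=.197; print(X.round(4),"tool-frame offs",np.round([d@[np.cos(y),np.sin(y)],d@[-np.sin(y),np.cos(y)]],4))
print("tool axis tips proj", proj("wrist",[*o["ee_pos"][:2],z+.054],P),proj("wrist",[*o["ee_pos"][:2],z+.027],P))
E
```

```text
[ 0.44116883 -0.21020211  0.3975172 ]
[ 0.4389 -0.2087  0.205 ] tool-frame offs [-0.002   0.0019]
[ 0.4394 -0.2098  0.232 ] tool-frame offs [-0.0016  0.0007]
tool axis tips proj [285.6851849  280.54565366] [259.89772738 280.35341094]
```

{"op": "arm_command", "data": {"plan": [1, 0.236, 0.9, 0, 0, 1, 0.236, 0.9, 0, 0, 1, 0.236, 0.9, 0, 0, 1, 0.236, 0.9, 0, 0, 1, 0.236, 0.9, 0, 0, 1, 0.236, 0.9, 0, 0, 1, 0.236, 0.9, 0, 0, 1, 0.236, 0.9, 0, 0, 1, 0.236, 0.9, 0, 0, 1, 0.236, 0.9, 0, 0, 1, 0.236, 0.9, 0, 0]}}

```text
time_s: 22.8
ee_pos: [0.5356, 0.1487, 0.3986]
eef_rot: [3.141, 0.001, 0.195]
force: [0.2, -0.3, -1.0]
grip_width: 0.0229
```

```bash
python3 - <<'E'
from h import *
o=sensors.get_obs(); print(o["time_s"],o["ee_pos"],o["eef_rot"],o["force"])
im=vision.camera("wrist"); cv2.imwrite("pics/s1.png",im);P=cam("wrist")
for q in vision.pinpoint("slot1","wrist"): print(np.round(q["at"],1),round(q["confidence"],2),onz("wrist",q["at"],.115,P).round(4))
E
```

```text
22.8 [0.53557636 0.14869311 0.39855888] [3.14146604e+00 9.62952493e-04 1.94533694e-01] [ 0.19075921 -0.34084643 -0.99555936]
[269.2 222.2] 0.79 [0.4783 0.1833 0.115 ]
[199.1 221.4] 0.63 [0.535  0.1926 0.115 ]
[ 84.7 211.4] 0.58 [0.6142 0.2116 0.115 ]
```

View pics/s1.png

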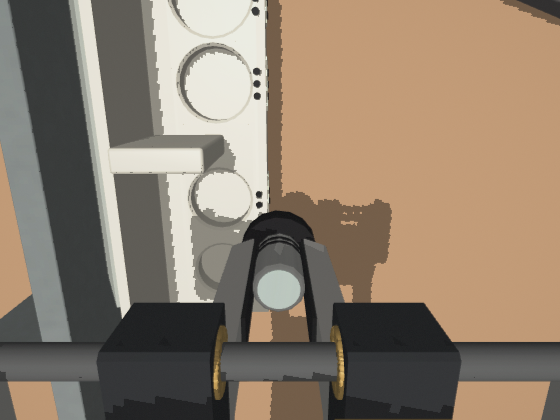

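{"op": "arm_command", "data": {"plan": [1, 0.0005, 0.06, 0, 0, 1, 0.0005, 0.113, 0, 0, 1, 0.0005, 0.113, -0.06, 0, 1, 0.0005, 0.113, -0.12, 0, 1, 0.0005, 0.113, -0.142, 0, 1, 0.0005, 0.113, -0.142, 0, 1, 0.0005, 0.113, -0.142, 0]}}

```text
time_s: 23.6
ee_pos: [0.5361, 0.1946, 0.3434]
eef_rot: [-3.141, -0.001, 0.195]
force: [-0.0, 0.4, -1.0]
grip_width: 0.0228
```

```bash
python3 - <<'E'
from h import *
o=sensors.get_obs(); print(o["time_s"],o["ee_pos"],o["eef_rot"],o["force"])
im=vision.camera("wrist"); cv2.imwrite("pics/s2.png",im);P=cam("wrist")
for q in vision.pinpoint("slot1","wrist"): print(np.round(q["at"],1),round(q["confidence"],2),onz("wrist",q["at"],.115,P).round(4))
z=o["ee_pos"][2]-.2195
E
```

```text
23.6 [0.53610993 0.19457306 0.34336047] [-3.14148785e+00 -1.25513229e-03  1.94943319e-01] [-0.02559471  0.38095077 -0.99669661]
[320.1 279.5] 0.82 [0.4789 0.1834 0.115 ]
[ 98.  276.7] 0.62 [0.6151 0.212  0.115 ]
```

View pics/s2.png

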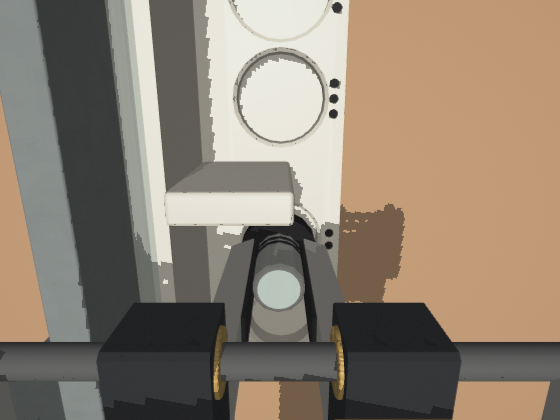

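{"op": "arm_command", "data": {"plan": [1, 0, 0, -0.015, 0, 1, 0, 0, -0.03, 0, 1, 0, 0, -0.04, 0, 1, 0, 0, -0.05, 0, 1, 0, 0, -0.058, 0, 1, 0, 0, -0.058, 0]}}

```text
time_s: 24.3
ee_pos: [0.5359, 0.1949, 0.3196]
eef_rot: [3.141, -0.001, 0.196]
force: [-1.7, -3.7, 7.2]
grip_width: 0.0232
```

```bash
python3 - <<'E'
from h import *
o=sensors.get_obs(); print(o["time_s"],o["ee_pos"],o["eef_rot"],o["force"])
im=vision.camera("wrist"); cv2.imwrite("pics/s3.png",im)
E
```

```text
24.3 [0.53592428 0.19490284 0.31964644] [ 3.14139007e+00 -7.73595969e-04  1.95713011e-01] [-1.68676187 -3.69754821  7.23280524]
```

View pics/s3.png

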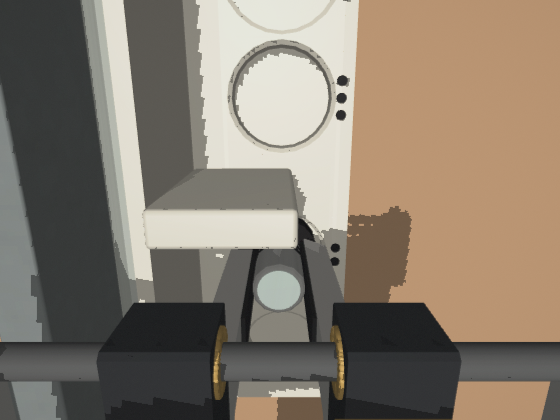

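{"op": "arm_command", "data": {"plan": [0.3, 0, 0, 0, 0, 0.3, 0, 0, 0, 0, 0.3, 0, 0, 0, 0, 0.3, 0, 0, 0.05, 0, 0.3, 0, 0, 0.15, 0, 0.3, 0, -0.05, 0.25, 0, 0.3, 0, -0.15, 0.25, 0, 0.3, 0, -0.15, 0.25, 0, 0.3, 0, -0.15, 0.25, 0]}}

```text
time_s: 25.25
ee_pos: [0.5358, 0.1346, 0.4189]
eef_rot: [-3.141, 0.0, 0.194]
force: [0.1, 1.0, -0.2]
grip_width: 0.0328
```

```bash
python3 - <<'E'
from h import *
o=sensors.get_obs(); print(o["time_s"],o["ee_pos"],o["eef_rot"],o["force"])
im=vision.camera("wrist"); cv2.imwrite("pics/s4.png",im)
c=vision.camera("side"); cv2.imwrite("pics/s4s.png",cv2.resize(c[70:200,190:360],None,fx=4.4,fy=4.4,interpolation=cv2.INTER_CUBIC))
P=cam("side"); 
for q in vision.pinpoint("eyepiece2_mid","side")[:4]: print(np.round(q["at"],1),round(q["confidence"],2))
print(proj("side",[.5347,.195,.128],P))
E
```

```text
25.25 [0.53584835 0.1346157  0.4189357 ] [-3.14134244e+00  1.04566917e-04  1.94329426e-01] [ 0.05846293  1.01786668 -0.24584386]
[147.  267.6] 0.79
[119.9 275. ] 0.33
[146.67602667 267.87678513]
```

View pics/s4s.png

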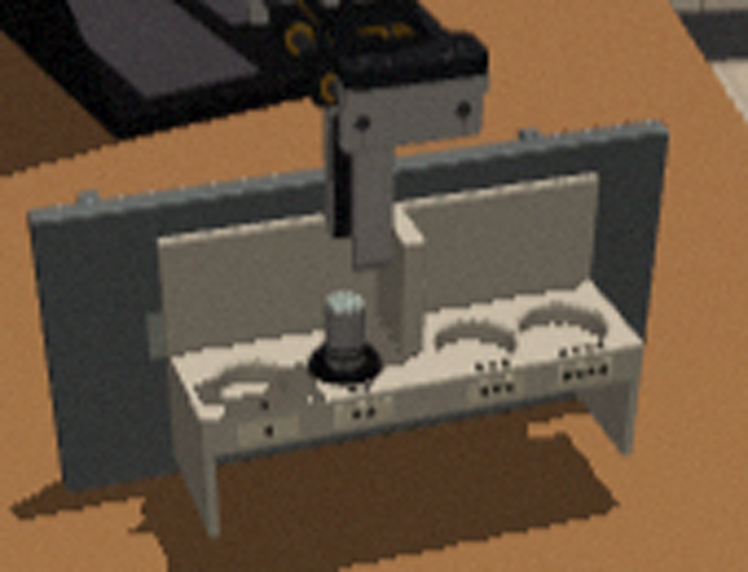

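View pics/s4.png

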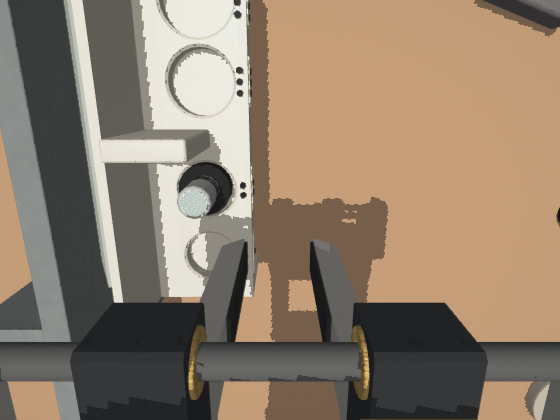

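```bash
python3 - <<'E'
import cv2,numpy as np
a=cv2.imread("pics/s4.png")[140:280,150:270]
b=cv2.imread("pics/s4s.png")[260:420,260:460]
cv2.imwrite("pics/s5.png",np.hstack([cv2.resize(a,(400,466),interpolation=cv2.INTER_CUBIC),cv2.resize(b,(400,466))]))
E
```

```text
(no output)
```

View pics/s5.png

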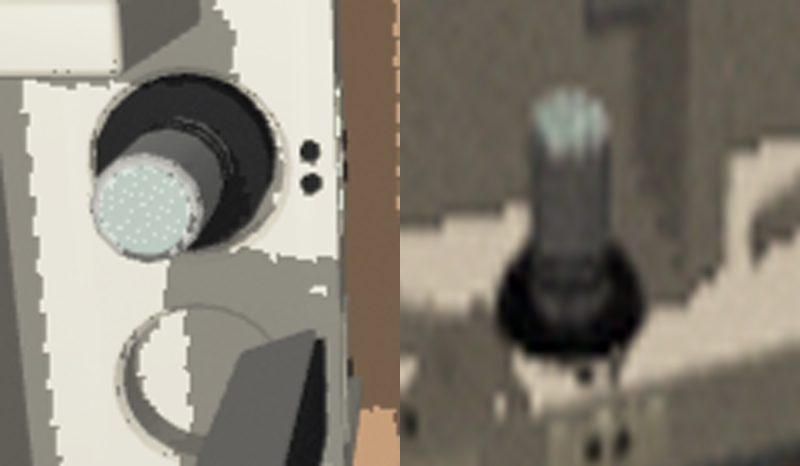

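e2 is seated: its cup is flush in the two-dot bore and the side view matches the seated projection to within 1 px. Next is e1.

{"op": "arm_command", "data": {"plan": [0, 0.055, -0.838, 0, 0, 0, 0.055, -0.838, 0, 0, 0, 0.055, -0.838, 0, 0, 0, 0.055, -0.838, 0, 0, 0, 0.055, -0.838, 0, 0, 0, 0.055, -0.838, 0, 0, 0, 0.055, -0.838, 0, 0, 0, 0.055, -0.838, -0.15, 0, 0, 0.055, -0.838, -0.25, 0, 0, 0.055, -0.838, -0.25, 0, 0, 0.055, -0.838, -0.25, 0]}}

```text
time_s: 26.5
ee_pos: [0.5585, -0.1997, 0.32]
eef_rot: [-3.141, 0.0, 0.197]
force: [0.2, -0.0, 1.0]
grip_width: 0.0471
```

```bash
python3 eye.py t1
```

```text
26.5 [ 0.5585 -0.1997  0.32  ] [-3.141  0.     0.197] [ 0.2 -0.   1. ] [-0.41  0.47  1.49  0.    1.18  0.97]
eyepiece1_mid [111.8 329.5] 0.79 [ 0.6361 -0.2223  0.026 ]
eyepiece1_mid [204.6 279.9] 0.59 [ 0.5598 -0.2005  0.026 ]
eyepiece3_mid [242.9 483.5] 0.59 [ 0.5609 -0.3669  0.028 ]
```

View pics/t1.png

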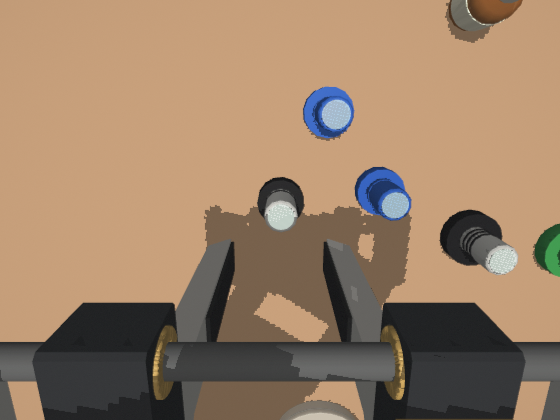

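{"op": "arm_command", "data": {"newtons": 20, "plan": [0, 0.001, -0.001, -0.1, 0, 0, 0.001, -0.001, -0.2, 0, 0, 0.001, -0.001, -0.251, 0, 0, 0.001, -0.001, -0.251, 0, 0, 0.001, -0.001, -0.251, 0, 1, 0.001, -0.001, -0.251, 0, 1, 0.001, -0.001, -0.251, 0, 1, 0.001, -0.001, -0.251, 0, 1, 0.001, -0.001, -0.251, 0, 1, 0.001, -0.001, -0.251, 0, 1, 0.001, -0.001, -0.251, 0, 1, 0.001, -0.001, -0.251, 0]}}

```text
time_s: 27.95
ee_pos: [0.5584, -0.2007, 0.2194]
eef_rot: [3.141, -0.001, 0.196]
force: [-0.7, 0.5, 6.1]
grip_width: 0.0231
```

```bash
python3 eye.py t2; python3 - <<'E'
import cv2
im=cv2.imread("pics/t1.png"); cv2.imwrite("pics/t3.png",cv2.resize(im[190:290,420:540],None,fx=4,fy=4,interpolation=cv2.INTER_CUBIC))
E
```

```text
27.95 [ 0.5584 -0.2007  0.2194] [ 3.141e+00 -1.000e-03  1.960e-01] [-0.7  0.5  6.1] [-0.41  0.6   1.55  0.    0.99  0.97]
eyepiece1_mid [245.6 436.2] 0.93 [ 0.5819 -0.2776  0.026 ]
eyepiece1_mid [119.4 356.8] 0.88 [ 0.6349 -0.2221  0.026 ]
eyepiece1_mid [262.9 276.2] 0.6 [ 0.5566 -0.1994  0.026 ]
```

View pics/t3.png

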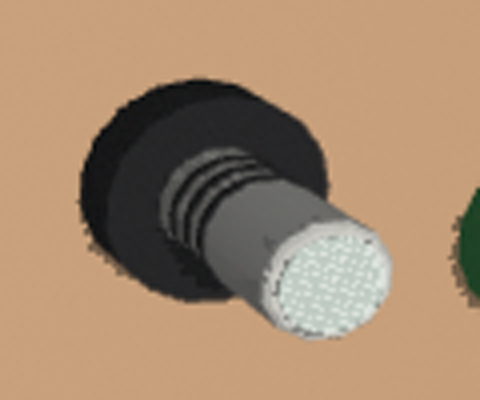

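View pics/t2.png

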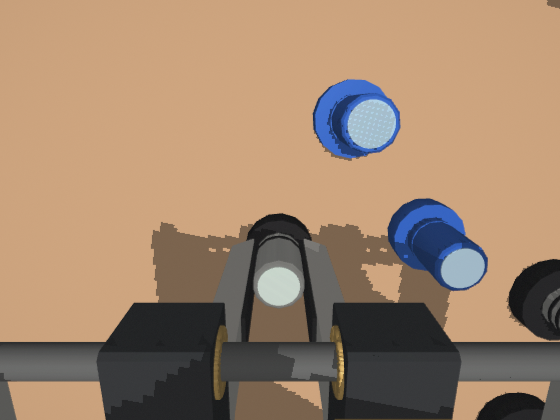

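e1 is held, and e3's three rings are confirmed in the crop. Carrying e1 to the one-dot slot.

{"op": "arm_command", "data": {"plan": [1, 0, 0, 0.12, 0, 1, 0, 0, 0.24, 0, 1, 0, 0, 0.36, 0, 1, -0.196, 0.8, 0.45, 0, 1, -0.196, 0.8, 0.45, 0, 1, -0.196, 0.8, 0.45, 0, 1, -0.196, 0.8, 0.45, 0, 1, -0.196, 0.8, 0.45, 0, 1, -0.196, 0.8, 0.45, 0, 1, -0.196, 0.8, 0.45, 0, 1, -0.196, 0.8, 0.45, 0, 1, -0.196, 0.96, 0.45, 0, 1, -0.196, 0.96, 0.45, 0, 1, -0.196, 0.96, 0.38, 0, 1, -0.196, 0.96, 0.31, 0, 1, -0.196, 0.96, 0.31, 0, 1, -0.196, 0.96, 0.31, 0]}}

```text
time_s: 29.9
ee_pos: [0.4802, 0.1829, 0.3432]
eef_rot: [3.141, 0.0, 0.195]
force: [0.7, 0.2, -0.8]
grip_width: 0.0231
```

```bash
cat > sl.py <<'E'
from h import *
import sys
o=sensors.get_obs(); print(o["time_s"],np.round(o["ee_pos"],4),np.round(o["eef_rot"],3),np.round(o["force"],1),round(o["grip_width"],4))
im=vision.camera("wrist"); cv2.imwrite(f"pics/{sys.argv[1]}.png",im);P=cam("wrist")
for q in vision.pinpoint("slot1","wrist"): print(np.round(q["at"],1),round(q["confidence"],2),onz("wrist",q["at"],.115,P).round(4))
E
python3 sl.py u1
```

```text
29.9 [0.4802 0.1829 0.3432] [3.141 0.    0.195] [ 0.7  0.2 -0.8] 0.0231
[259.1 279.8] 0.58 [0.4652 0.1798 0.115 ]
```

View pics/u1.png

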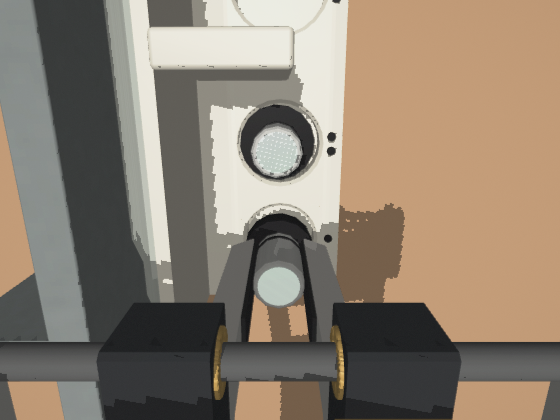

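{"op": "arm_command", "data": {"plan": [1, 0, 0, -0.015, 0, 1, 0, 0, -0.03, 0, 1, 0, 0, -0.04, 0, 1, 0, 0, -0.05, 0, 1, 0, 0, -0.058, 0, 1, 0, 0, -0.058, 0]}}

```text
time_s: 30.6
ee_pos: [0.4799, 0.1834, 0.3199]
eef_rot: [3.142, -0.001, 0.196]
force: [-2.0, -1.6, 6.8]
grip_width: 0.0231
```

```bash
python3 sl.py u2
```

```text
30.6 [0.4799 0.1834 0.3199] [ 3.142e+00 -1.000e-03  1.960e-01] [-2.  -1.6  6.8] 0.0231
[148.2 274.4] 0.68 [0.5344 0.1969 0.115 ]
```

View pics/u2.png

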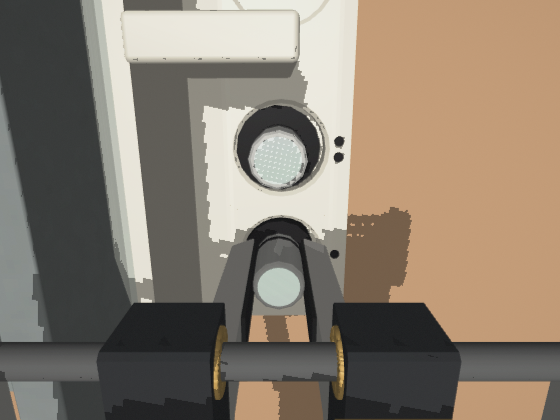

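{"op": "arm_command", "data": {"plan": [0.3, 0, 0, 0, 0, 0.3, 0, 0, 0, 0, 0.3, 0, 0, 0, 0, 0.3, 0, 0, 0.05, 0, 0.3, 0, 0, 0.15, 0, 0.3, 0, -0.05, 0.25, 0, 0.3, 0.05, -0.25, 0.25, 0, 0.3, 0.15, -0.6, 0.25, 0, 0.3, 0.2, -0.95, 0.25, 0, 0, 0.2, -0.95, 0.25, 0, 0, 0.2, -0.95, 0.25, 0, 0, 0.2, -0.95, 0.25, 0, 0, 0.2, -0.95, 0.25, 0, 0, 0.2, -0.95, 0.25, 0, 0, 0.2, -0.95, 0.25, 0]}}

```text
time_s: 32.2
ee_pos: [0.5599, -0.1986, 0.4187]
eef_rot: [-3.141, 0.001, 0.193]
force: [0.4, 1.5, -0.4]
grip_width: 0.0474
```

```bash
python3 eye.py v1; python3 - <<'E'
from h import *
c=vision.camera("side"); cv2.imwrite("pics/v1s.png",cv2.resize(c[70:200,190:360],None,fx=4.4,fy=4.4,interpolation=cv2.INTER_CUBIC))
for n in ("eyepiece1_mid","eyepiece2_mid"):
    for q in vision.pinpoint(n,"side")[:4]: print(n,np.round(q["at"],1),round(q["confidence"],2))
print(proj("side",[.5347,.195,.128]),proj("side",[.4789,.1835,.127]))
E
```

```text
32.2 [ 0.5599 -0.1986  0.4187] [-3.141e+00  1.000e-03  1.930e-01] [ 0.4  1.5 -0.4] [-0.4   0.39  1.37 -0.    1.38  0.98]
eyepiece1_mid [170.2 360.2] 0.92 [ 0.585 -0.277  0.026]
eyepiece1_mid [111.4 314.7] 0.81 [ 0.6334 -0.218   0.026 ]
eyepiece3_mid [222.5 509.8] 0.71 [ 0.5612 -0.4477  0.028 ]
eyepiece3_mid [210.4 434.5] 0.57 [ 0.5586 -0.3646  0.028 ]
eyepiece4_mid [294.9 422.8] 0.84 [ 0.4605 -0.3818  0.029 ]
eyepiece1_mid [152.2 244.7] 0.78
eyepiece1_mid [324.2 319.4] 0.64
eyepiece1_mid [300.4 340.4] 0.6
eyepiece2_mid [144.9 266.2] 0.53
[146.67602667 267.87678513] [150.75108795 246.43408024]
```

View pics/v1s.png

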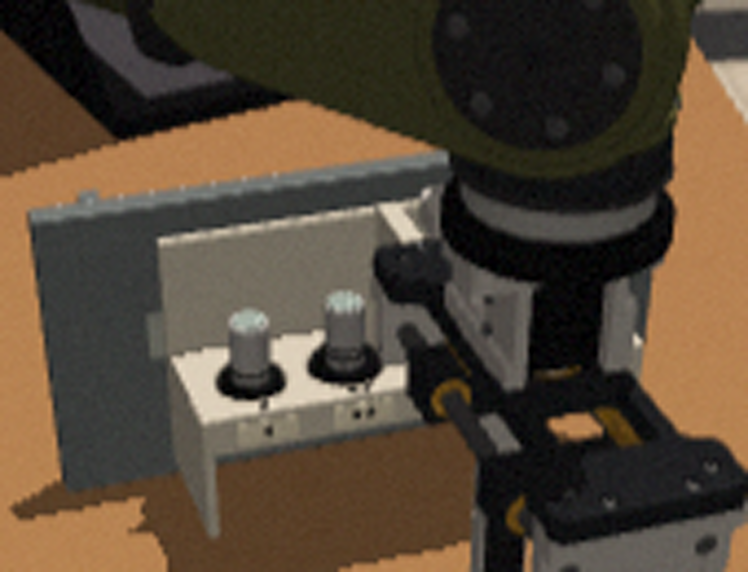

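View pics/v1.png

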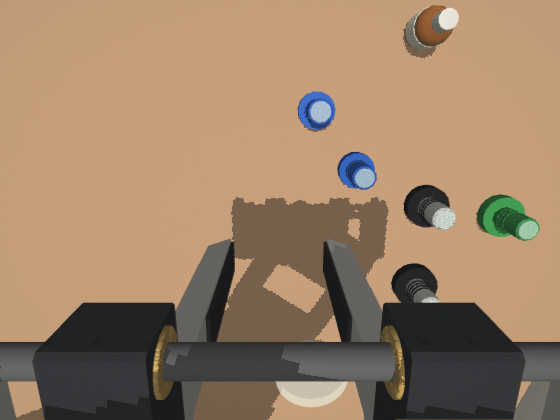

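{"op": "arm_command", "data": {"plan": [0, 0, -0.12, 0, 0, 0, 0, -0.24, -0.05, 0, 0, 0, -0.36, -0.1, 0, 0, 0, -0.415, -0.2, 0, 0, 0, -0.415, -0.247, 0, 0, 0, -0.415, -0.247, 0, 0, 0, -0.415, -0.247, 0]}}

```text
time_s: 33.3
ee_pos: [0.5602, -0.3621, 0.3217]
eef_rot: [3.141, -0.001, 0.196]
force: [-0.1, 0.1, -0.3]
grip_width: 0.0469
```

```bash
python3 eye.py w1
```

```text
33.3 [ 0.5602 -0.3621  0.3217] [ 3.141e+00 -1.000e-03  1.960e-01] [-0.1  0.1 -0.3] [-0.63  0.63  1.24  0.    1.27  0.75]
eyepiece1_mid [159.6 177.8] 0.95 [ 0.5808 -0.2797  0.026 ]
eyepiece1_mid [ 66.4 104.4] 0.65 [ 0.6369 -0.2204  0.026 ]
eyepiece3_mid [227.5 386.2] 0.94 [ 0.5595 -0.4494  0.028 ]
eyepiece3_mid [206.1 282.9] 0.72 [ 0.5609 -0.3653  0.028 ]
eyepiece4_mid [319.3 278.3] 0.69 [ 0.4618 -0.3813  0.029 ]
```

View pics/w1.png

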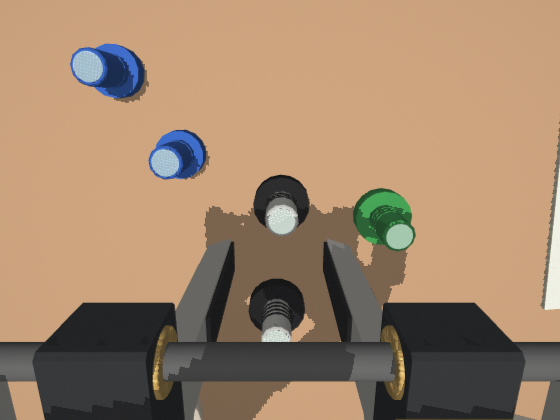

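{"op": "arm_command", "data": {"newtons": 20, "plan": [0, 0, -0.004, -0.1, 0, 0, 0, -0.004, -0.2, 0, 0, 0, -0.004, -0.255, 0, 0, 0, -0.004, -0.255, 0, 0, 0, -0.004, -0.255, 0, 1, 0, -0.004, -0.255, 0, 1, 0, -0.004, -0.255, 0, 1, 0, -0.004, -0.255, 0, 1, 0, -0.004, -0.255, 0, 1, 0, -0.004, -0.255, 0, 1, 0, -0.004, -0.255, 0, 1, 0, -0.004, -0.255, 0]}}

```text
time_s: 34.75
ee_pos: [0.56, -0.3643, 0.2195]
eef_rot: [3.141, -0.001, 0.196]
force: [-0.7, 1.3, 6.4]
grip_width: 0.0229
```

```bash
python3 eye.py w2
```

```text
34.75 [ 0.56   -0.3643  0.2195] [ 3.141e+00 -1.000e-03  1.960e-01] [-0.7  1.3  6.4] [-0.63  0.75  1.3   0.    1.09  0.74]
eyepiece1_mid [187.3 116.7] 0.69 [ 0.5823 -0.2789  0.026 ]
eyepiece3_mid [260.9 280.5] 0.68 [ 0.5605 -0.3647  0.028 ]
eyepiece3_mid [287.6 440.2] 0.58 [ 0.5618 -0.4495  0.028 ]
```

View pics/w2.png

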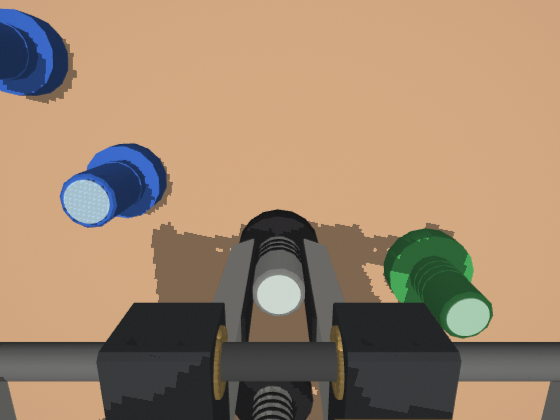

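{"op": "arm_command", "data": {"plan": [1, 0, 0, 0.12, 0, 1, 0, 0, 0.24, 0, 1, 0, 0, 0.36, 0, 1, 0.05, 0.3, 0.45, 0, 1, 0.139, 0.98, 0.45, 0, 1, 0.139, 0.98, 0.45, 0, 1, 0.139, 0.98, 0.45, 0, 1, 0.139, 0.98, 0.45, 0, 1, 0.139, 0.98, 0.45, 0, 1, 0.139, 0.98, 0.45, 0, 1, 0.139, 0.98, 0.45, 0, 1, 0.139, 0.98, 0.45, 0, 1, 0.139, 0.98, 0.45, 0]}}

```text
time_s: 36.3
ee_pos: [0.6154, 0.0287, 0.3984]
eef_rot: [3.141, 0.0, 0.198]
force: [-0.0, -0.8, -1.0]
grip_width: 0.0226
```

```bash
python3 sl.py x1; python3 - <<'E'
from h import *
P=cam("wrist"); o=sensors.get_obs(); e=o["ee_pos"]; z=e[2]-.2195
print("axis proj at top z56",proj("wrist",[*e[:2],z+.056],P),"z52",proj("wrist",[*e[:2],z+.052],P))
im=cv2.imread("pics/x1.png"); cv2.imwrite("pics/x1c.png",cv2.resize(im[200:340,200:360],None,fx=4,fy=4))
E
```

```text
36.3 [0.6154 0.0287 0.3984] [3.141 0.    0.198] [-0.  -0.8 -1. ] 0.0226
[80.2 18.3] 0.81 [0.6711 0.2206 0.115 ]
[163.   33.6] 0.64 [0.6151 0.2094 0.115 ]
axis proj at top z56 [288.40711405 279.85064896] z52 [283.97726925 279.81784609]
```

View pics/x1.png

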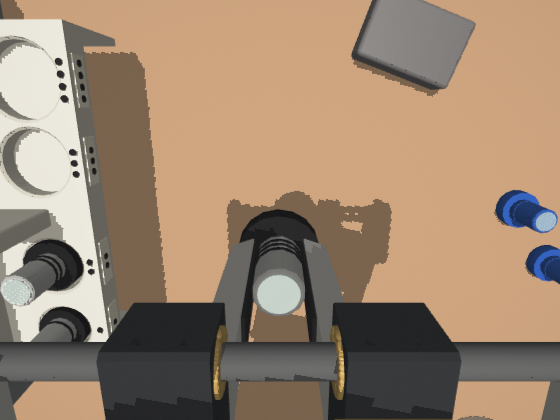

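{"op": "arm_command", "data": {"plan": [1, 0.0015, 0.12, 0, 0, 1, 0.0015, 0.24, 0, 0, 1, 0.0015, 0.36, 0, 0, 1, 0.0015, 0.455, 0, 0, 1, 0.0015, 0.455, 0, 0, 1, 0.0015, 0.455, -0.07, 0, 1, 0.0015, 0.455, -0.1375, 0, 1, 0.0015, 0.455, -0.1375, 0, 1, 0.0015, 0.455, -0.1375, 0]}}

```text
time_s: 37.3
ee_pos: [0.6165, 0.2085, 0.3443]
eef_rot: [3.142, 0.0, 0.194]
force: [-0.2, -1.0, 0.3]
grip_width: 0.023
```

```bash
python3 sl.py x2
```

```text
37.3 [0.6165 0.2085 0.3443] [3.142 0.    0.194] [-0.2 -1.   0.3] 0.023
[143.2 275.3] 0.56 [0.671 0.222 0.115]
```

View pics/x2.png

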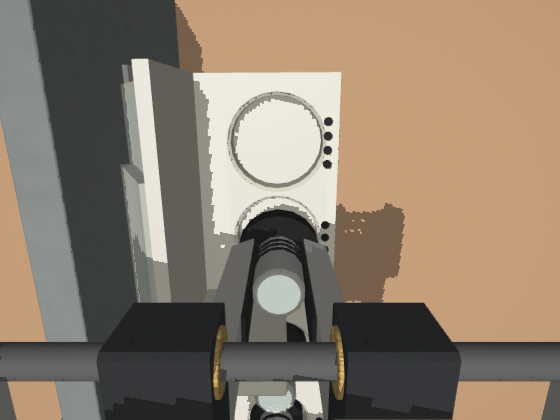

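```bash
python3 - <<'E'
from h import *
P=cam("wrist"); o=sensors.get_obs(); e=np.array(o["ee_pos"]); print(e); z=e[2]-.2195
u=np.array([np.cos(.196),np.sin(.196)])
# cup upper far edge row 209.5 (z base..base+16): which height governs: top edge
for h in (.0,.016):
    X=onz("wrist",(209.5,279),z+h,P); print("cup far edge h",h,((X[:2]-e[:2])@u-.023)*1000)
for c,r in ((277,194.5),):
    X=onz("wrist",(r,c),.115,P); print("slot3 from far rim (bore 24.5, chamfer ~25.5):",((X[:2]-e[:2])@u-.0252)*1000)
X=onz("wrist",(139.5,276.5),.115,P); print("slot4",X.round(4),"-> slot3",(X[:2]-.057*u).round(4), "rel tool along",((X[:2]-e[:2])@u-.057)*1000,"across",(X[:2]-e[:2])@[-u[1],u[0]]*1000)
E
```

```text
[0.61645178 0.20904148 0.34553913]
cup far edge h 0.0 -3.213689646894065
cup far edge h 0.016 1.564656832858259
slot3 from far rim (bore 24.5, chamfer ~25.5): 0.604407173736228
slot4 [0.6732 0.222  0.115 ] -> slot3 [0.6173 0.2109] rel tool along 1.208609966330307 across 1.697275424984873
```

```bash
python3 - <<'E'
from h import *
o=sensors.get_obs(); P=cam("wrist"); e=np.array(o["ee_pos"]); print(e,o["joint_vel"].round(3))
im=vision.camera("wrist"); cv2.imwrite("pics/x3.png",im); cv2.imwrite("pics/x3c.png",cv2.resize(im[80:320,210:350],None,fx=4,fy=2.5,interpolation=cv2.INTER_CUBIC))
o=sensors.get_obs(); print(o["ee_pos"])
u=np.array([np.cos(.196),np.sin(.196)]); v=np.array([-u[1],u[0]])
t=np.linspace(0,2*np.pi,60)
ov=im.copy()
def circ(c,z,r,col):
    pts=np.array([proj("wrist",[*(np.array(c)+r*(np.cos(a)*u+np.sin(a)*v)),z],P)[::-1] for a in t]); cv2.polylines(ov,[pts.round().astype(int)],True,col,1)
z=e[2]-.2195
s3=np.array([.6151,.2113]); s4=s3+.057*u
circ(s3,.115,.0245,(0,0,255));circ(s4,.115,.0265,(0,0,255))
circ(e[:2],z,.023,(0,255,0));circ(e[:2],z+.056,.012,(0,255,0))
cv2.imwrite("pics/x3o.png",cv2.resize(ov[80:320,180:380],None,fx=3,fy=2.5,interpolation=cv2.INTER_NEAREST))
E
```

```text
[0.61645178 0.20904148 0.34553913] [ 0.007 -0.003  0.003  0.    -0.005 -0.001]
[0.61635013 0.20923755 0.34549172]
```

View pics/x3o.png

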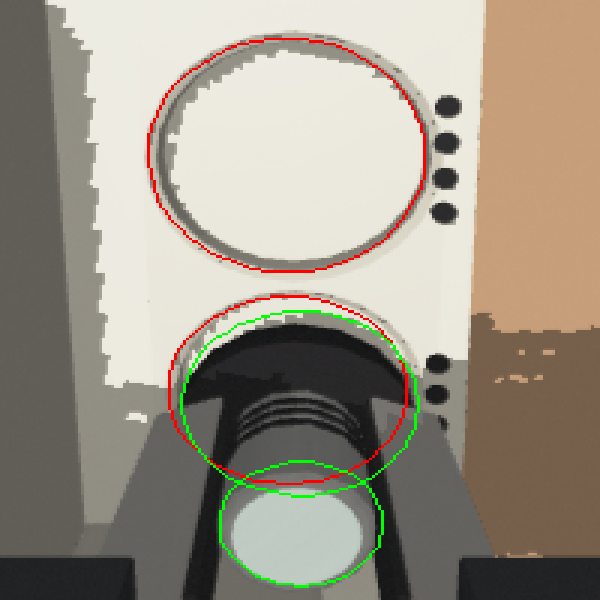

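```bash
python3 - <<'E'
from h import *
P=cam("wrist"); e=np.array(sensors.get_obs()["ee_pos"]); u=np.array([np.cos(.196),np.sin(.196)])
z=e[2]-.2195
for r,n in((.019,"e1 seen 212 (u1), 241-? r2"),(.021,"e2 seen 212 (r2/s1)"),(.023,"e3 seen 210")):
    print(n,[proj("wrist",[*(e[:2]+u*(r+d)),z],P)[0].round(1) for d in (0,-.001,-.002,-.003)])
def rows(f,c0=279):
    im=cv2.imread(f"pics/{f}.png").mean(2)[190:240,c0-8:c0+8].mean(1); print(f,im.round().astype(int).tolist())
for f in("u1","t2","r2","s1","x1","w2","x3"): rows(f)
E
```

```text
e1 seen 212 (u1), 241-? r2 [np.float64(210.9), np.float64(212.5), np.float64(214.2), np.float64(215.9)]
e2 seen 212 (r2/s1) [np.float64(207.5), np.float64(209.2), np.float64(210.9), np.float64(212.5)]
e3 seen 210 [np.float64(204.1), np.float64(205.8), np.float64(207.5), np.float64(209.2)]
u1 [226, 226, 226, 226, 226, 226, 226, 226, 226, 226, 226, 226, 225, 201, 168, 186, 216, 226, 220, 192, 165, 148, 145, 106, 33, 23, 23, 23, 24, 24, 27, 37, 40, 40, 40, 40, 40, 40, 41, 40, 39, 36, 39, 61, 89, 92, 43, 34, 63, 90]
t2 [167, 167, 167, 167, 167, 167, 167, 167, 167, 167, 167, 167, 167, 167, 167, 167, 167, 167, 167, 167, 167, 167, 165, 134, 41, 24, 24, 25, 25, 26, 28, 38, 43, 42, 42, 42, 42, 43, 42, 42, 40, 38, 39, 55, 85, 93, 43, 31, 56, 86]
r2 [161, 161, 161, 161, 161, 156, 149, 144, 136, 128, 124, 116, 106, 112, 108, 101, 101, 100, 97, 96, 84, 37, 24, 24, 24, 25, 25, 27, 37, 41, 41, 41, 41, 41, 41, 41, 41, 41, 41, 41, 41, 40, 38, 41, 62, 83, 71, 34, 38, 62]
s1 [111, 111, 111, 111, 111, 110, 102, 95, 95, 95, 95, 95, 95, 95, 95, 95, 95, 95, 95, 94, 82, 36, 23, 23, 23, 23, 24, 26, 36, 40, 40, 40, 40, 40, 40, 40, 40, 40, 40, 39, 35, 35, 35, 42, 67, 87, 72, 32, 38, 64]
x1 [167, 167, 166, 161, 153, 145, 145, 137, 136, 128, 120, 117, 117, 117, 116, 111, 100, 100, 99, 82, 37, 24, 25, 25, 25, 25, 28, 40, 42, 43, 42, 43, 42, 42, 42, 42, 42, 42, 40, 40, 40, 40, 39, 37, 37, 40, 58, 92, 96, 49]
w2 [171, 171, 171, 171, 171, 171, 171, 171, 171, 171, 171, 171, 171, 171, 171, 171, 171, 171, 169, 146, 55, 24, 25, 25, 26, 26, 29, 40, 44, 43, 44, 44, 44, 44, 43, 43, 44, 43, 43, 42, 43, 42, 38, 35, 33, 34, 51, 86, 93, 54]
x3 [211, 213, 224, 227, 227, 226, 201, 154, 182, 215, 227, 227, 227, 227, 221, 192, 172, 160, 143, 114, 44, 23, 23, 24, 24, 24, 28, 38, 41, 41, 41, 41, 41, 41, 41, 40, 41, 40, 40, 38, 38, 38, 38, 36, 36, 37, 56, 90, 94, 49]
```

{"op": "arm_command", "data": {"plan": [1, 0.004, 0.003, 0, 0, 1, 0.004, 0.003, 0, 0, 1, 0.004, 0.003, -0.015, 0, 1, 0.004, 0.003, -0.03, 0, 1, 0.004, 0.003, -0.045, 0, 1, 0.004, 0.003, -0.055, 0, 1, 0.004, 0.003, -0.063, 0, 1, 0.004, 0.003, -0.063, 0]}}

```text
time_s: 38.25
ee_pos: [0.6176, 0.211, 0.32]
eef_rot: [-3.141, -0.001, 0.196]
force: [-6.0, -1.3, 12.7]
grip_width: 0.0227
```

```bash
python3 sl.py x4
```

```text
38.25 [0.6176 0.211  0.32  ] [-3.141e+00 -1.000e-03  1.960e-01] [-6.  -1.3 12.7] 0.0227
[151.9 279.2] 0.57 [0.6709 0.2219 0.115 ]
```

View pics/x4.png

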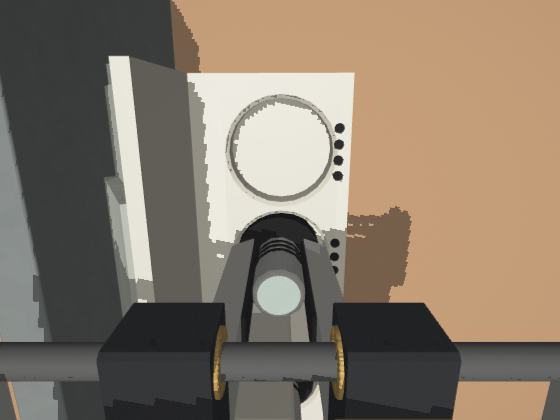

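{"op": "arm_command", "data": {"plan": [0.3, 0, 0, 0, 0, 0.3, 0, 0, 0, 0, 0.3, 0, 0, 0, 0, 0.3, 0, 0, 0.05, 0, 0.3, 0, 0, 0.15, 0, 0.3, 0, -0.05, 0.25, 0, 0.3, -0.05, -0.25, 0.25, 0, 0.3, -0.15, -0.6, 0.25, 0, 0.3, -0.38, -0.98, 0.25, 0, 0, -0.38, -0.98, 0.25, 0, 0, -0.38, -0.98, 0.25, 0, 0, -0.38, -0.98, 0.25, 0, 0, -0.38, -0.98, 0.25, 0, 0, -0.38, -0.98, 0.25, 0, 0, -0.38, -0.98, 0.25, 0, 0, -0.38, -0.98, 0.25, 0]}}

```text
time_s: 39.95
ee_pos: [0.4653, -0.1819, 0.4185]
eef_rot: [-3.142, -0.0, 0.193]
force: [0.5, 0.3, -0.4]
grip_width: 0.0468
```

```bash
python3 eye.py y1; python3 - <<'E'
from h import *
c=vision.camera("side"); cv2.imwrite("pics/y1s.png",c)
cv2.imwrite("pics/y1c.png",cv2.resize(c[80:200,200:350],None,fx=5,fy=5,interpolation=cv2.INTER_CUBIC))
for n in ("eyepiece1_mid","eyepiece2_mid","eyepiece3_mid"):
    for q in vision.pinpoint(n,"side")[:5]: print(n,np.round(q["at"],1),round(q["confidence"],2))
print(proj("side",[.4789,.1835,.127]),proj("side",[.5347,.195,.128]),proj("side",[.6155,.2105,.129]))
E
```

```text
39.95 [ 0.4653 -0.1819  0.4185] [-3.142 -0.     0.193] [ 0.5  0.3 -0.4] [-0.45  0.18  1.64  0.    1.32  0.93]
eyepiece1_mid [ 81.1 400.7] 0.96 [ 0.5835 -0.2774  0.026 ]
eyepiece1_mid [  9.  357.9] 0.96 [ 0.6366 -0.221   0.026 ]
eyepiece4_mid [219.  462.7] 0.91 [ 0.4619 -0.3804  0.029 ]
eyepiece1_mid [299.3 338.3] 0.86
eyepiece1_mid [326.9 319.2] 0.63
eyepiece1_mid [145.4 267.4] 0.24
eyepiece2_mid [147.  268.3] 0.5
eyepiece2_mid [127.8 280.4] 0.18
eyepiece3_mid [153.9 271.3] 0.7
eyepiece3_mid [142.4 302.7] 0.56
[150.75108795 246.43408024] [146.67602667 267.87678513] [141.35259454 297.94281129]
```

View pics/y1c.png

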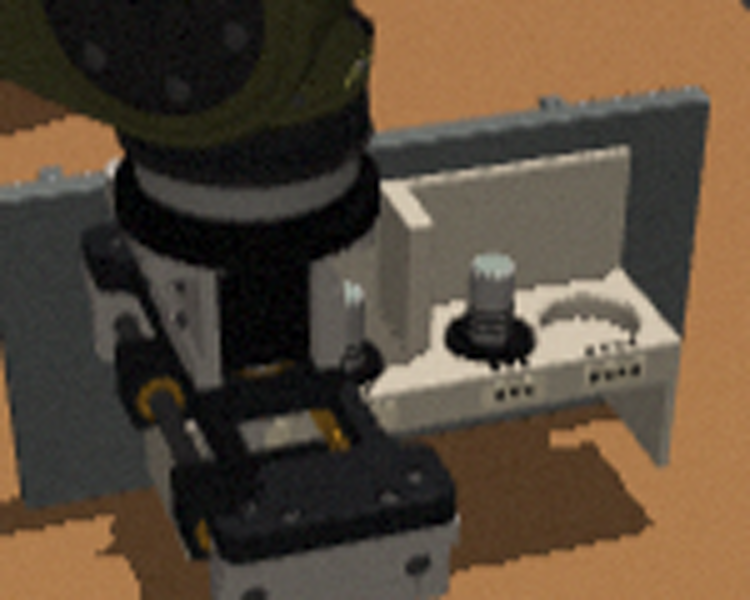

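View pics/y1.png

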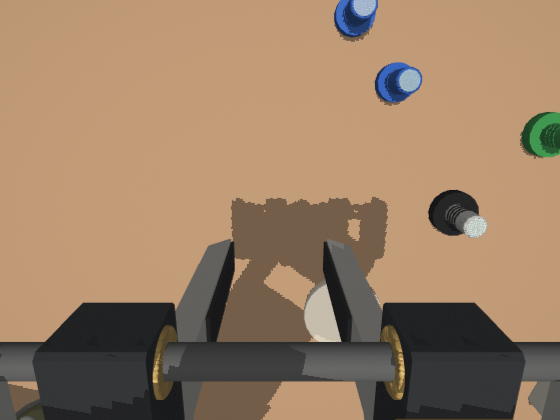

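{"op": "arm_command", "data": {"plan": [0, -0.0095, -0.12, 0, 0, 0, -0.0095, -0.24, 0, 0, 0, -0.0095, -0.36, -0.05, 0, 0, -0.0095, -0.48, -0.15, 0, 0, -0.0095, -0.498, -0.247, 0, 0, -0.0095, -0.498, -0.247, 0, 0, -0.0095, -0.498, -0.247, 0, 0, -0.0095, -0.498, -0.247, 0]}}

```text
time_s: 41.2
ee_pos: [0.4624, -0.3795, 0.3221]
eef_rot: [3.139, -0.002, 0.197]
force: [0.8, 0.6, -0.4]
grip_width: 0.0468
```

```bash
python3 eye.py z1; python3 -c "
import cv2
im=cv2.imread('pics/z1.png'); cv2.imwrite('pics/z1c.png',im)"
```

```text
41.2 [ 0.4624 -0.3795  0.3221] [ 3.139e+00 -2.000e-03  1.970e-01] [ 0.8  0.6 -0.4] [-0.75  0.48  1.47  0.    1.19  0.63]
eyepiece1_mid [ 11.3 165.4] 0.69 [ 0.583  -0.2767  0.026 ]
eyepiece3_mid [ 94.  399.8] 0.6 [ 0.562  -0.4489  0.028 ]
eyepiece4_mid [208.8 280.9] 0.64 [ 0.4611 -0.3818  0.029 ]
```

View pics/z1.png

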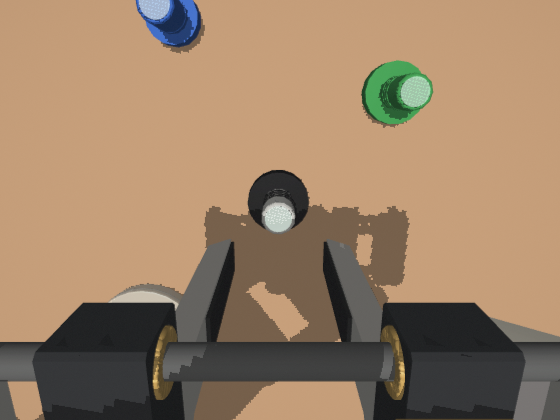

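{"op": "arm_command", "data": {"newtons": 20, "plan": [0, -0.002, -0.003, -0.1, 0, 0, -0.002, -0.003, -0.2, 0, 0, -0.002, -0.003, -0.256, 0, 0, -0.002, -0.003, -0.256, 0, 0, -0.002, -0.003, -0.256, 0, 1, -0.002, -0.003, -0.256, 0, 1, -0.002, -0.003, -0.256, 0, 1, -0.002, -0.003, -0.256, 0, 1, -0.002, -0.003, -0.256, 0, 1, -0.002, -0.003, -0.256, 0, 1, -0.002, -0.003, -0.256, 0, 1, -0.002, -0.003, -0.256, 0]}}

```text
time_s: 42.65
ee_pos: [0.4611, -0.3814, 0.2176]
eef_rot: [3.141, -0.0, 0.196]
force: [-1.4, 2.3, 5.0]
grip_width: 0.0228
```

```bash
python3 eye.py z2
```

```text
42.65 [ 0.4611 -0.3814  0.2176] [ 3.141 -0.     0.196] [-1.4  2.3  5. ] [-0.75  0.62  1.53  0.    0.99  0.62]
eyepiece3_mid [ 83.2 474. ] 0.73 [ 0.5627 -0.4487  0.028 ]
eyepiece4_mid [263.6 279.3] 0.63 [ 0.4613 -0.3812  0.029 ]
```

View pics/z2.png

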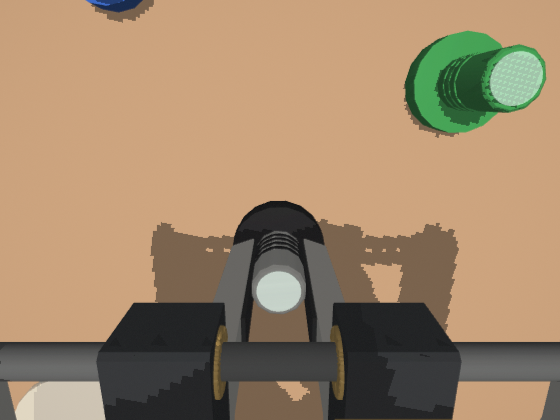

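```bash
python3 - <<'E'
from h import *
P=cam("wrist"); e=np.array(sensors.get_obs()["ee_pos"]); print(e); u=np.array([np.cos(.196),np.sin(.196)])
im=cv2.imread("pics/z2.png").mean(2)[190:215,271:287].mean(1); print(im.round().astype(int).tolist())
print([proj("wrist",[*(e[:2]+u*(.025+d)),e[2]-.2176],P)[0].round(1) for d in (0,-.001,-.002,-.003)])
im=cv2.imread("pics/z2.png"); cv2.imwrite("pics/z2c.png",cv2.resize(im[190:320,220:340],None,fx=4,fy=4,interpolation=cv2.INTER_CUBIC))
E
```

```text
[ 0.4610899  -0.38141187  0.2175779 ]
[166, 166, 166, 166, 166, 166, 166, 166, 166, 166, 156, 24, 24, 24, 25, 25, 27, 35, 43, 43, 43, 43, 43, 43, 43]
[np.float64(200.8), np.float64(202.5), np.float64(204.2), np.float64(205.9)]
```

View pics/z2c.png

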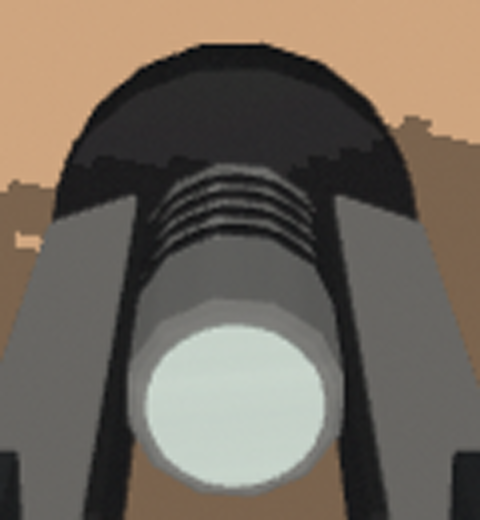

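{"op": "arm_command", "data": {"plan": [1, 0, 0, 0.12, 0, 1, 0, 0, 0.24, 0, 1, 0, 0, 0.36, 0, 1, 0.1, 0.2, 0.45, 0, 1, 0.526, 0.98, 0.45, 0, 1, 0.526, 0.98, 0.45, 0, 1, 0.526, 0.98, 0.45, 0, 1, 0.526, 0.98, 0.45, 0, 1, 0.526, 0.98, 0.45, 0, 1, 0.526, 0.98, 0.45, 0, 1, 0.526, 0.98, 0.45, 0, 1, 0.526, 0.98, 0.45, 0, 1, 0.526, 0.98, 0.45, 0, 1, 0.526, 0.98, 0.45, 0, 1, 0.526, 0.98, 0.45, 0]}}

```text
time_s: 44.4
ee_pos: [0.6712, 0.0097, 0.3969]
eef_rot: [3.142, 0.001, 0.195]
force: [0.7, -1.1, -0.9]
grip_width: 0.0235
```

```bash
python3 sl.py A1
```

```text
44.4 [0.6712 0.0097 0.3969] [3.142e+00 1.000e-03 1.950e-01] [ 0.7 -1.1 -0.9] 0.0235
```

View pics/A1.png

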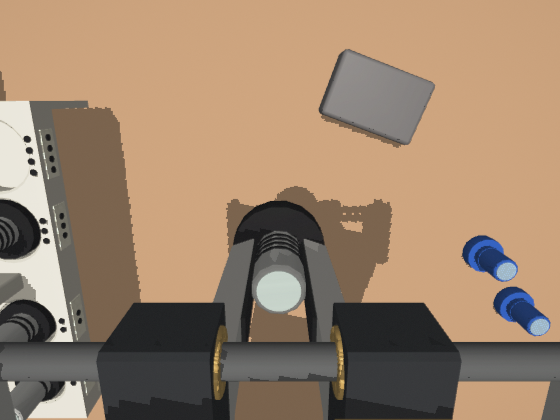

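{"op": "arm_command", "data": {"plan": [1, 0, 0.12, 0, 0, 1, 0, 0.24, 0, 0, 1, 0, 0.36, 0, 0, 1, 0, 0.48, 0, 0, 1, 0, 0.53, 0, 0, 1, 0, 0.53, 0, 0, 1, 0, 0.53, -0.07, 0, 1, 0, 0.53, -0.133, 0, 1, 0, 0.53, -0.133, 0, 1, 0, 0.53, -0.133, 0, 1, 0, 0.53, -0.133, 0]}}

```text
time_s: 45.6
ee_pos: [0.6718, 0.2217, 0.3461]
eef_rot: [-3.141, -0.003, 0.195]
force: [0.6, 0.8, -0.4]
grip_width: 0.0228
```

```bash
python3 - <<'E'
from h import *
o=sensors.get_obs(); P=cam("wrist"); e=np.array(o["ee_pos"]); print(o["time_s"],e,o["force"])
im=vision.camera("wrist"); cv2.imwrite("pics/A3.png",im)
u=np.array([np.cos(.196),np.sin(.196)]); v=np.array([-u[1],u[0]])
t=np.linspace(0,2*np.pi,60); ov=im.copy()
def circ(c,z,r,col):
    pts=np.array([proj("wrist",[*(np.array(c)+r*(np.cos(a)*u+np.sin(a)*v)),z],P)[::-1] for a in t]); cv2.polylines(ov,[pts.round().astype(int)],True,col,1)
circ([.6714,.2218],.115,.0265,(0,0,255)); circ(e[:2],e[2]-.2176,.025,(0,255,0))
cv2.imwrite("pics/A3o.png",cv2.resize(ov[140:340,180:380],None,fx=3,fy=3,interpolation=cv2.INTER_NEAREST))
E
```

```text
45.6 [0.67177441 0.22168083 0.34614153] [ 0.62390992  0.77302133 -0.40156959]
```

View pics/A3o.png

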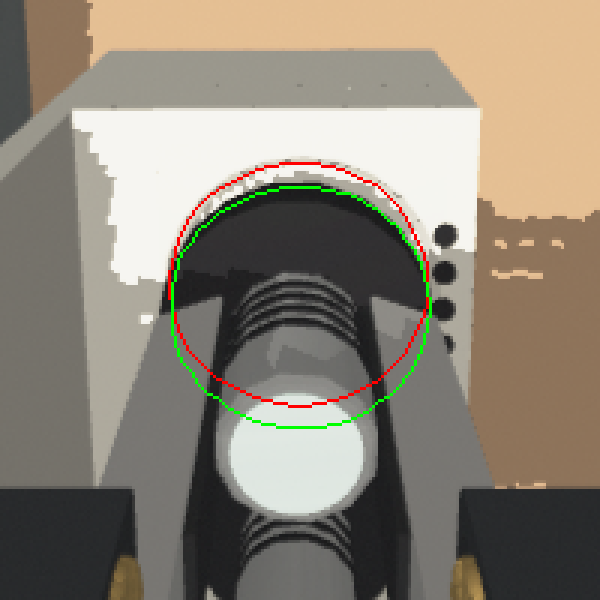

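{"op": "arm_command", "data": {"plan": [1, 0, 0, -0.015, 0, 1, 0, 0, -0.03, 0, 1, 0, 0, -0.045, 0, 1, 0, 0, -0.058, 0, 1, 0, 0, -0.069, 0, 1, 0, 0, -0.069, 0]}}

```text
time_s: 46.25
ee_pos: [0.6716, 0.2222, 0.3171]
eef_rot: [3.141, -0.001, 0.195]
force: [1.1, -2.4, 4.3]
grip_width: 0.0232
```

```bash
python3 sl.py A4
```

```text
46.25 [0.6716 0.2222 0.3171] [ 3.141e+00 -1.000e-03  1.950e-01] [ 1.1 -2.4  4.3] 0.0232
```

View pics/A4.png

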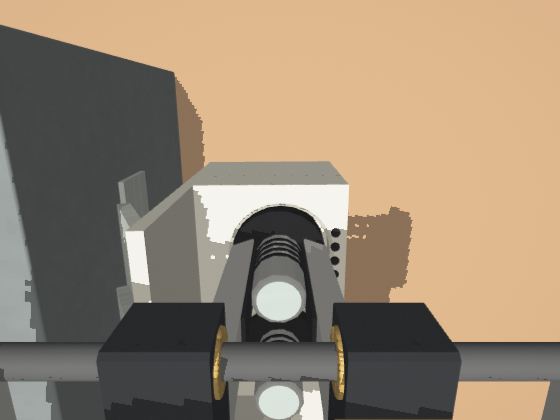

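{"op": "arm_command", "data": {"plan": [0.3, 0, 0, 0, 0, 0.3, 0, 0, 0, 0, 0.3, 0, 0, 0, 0, 0.3, 0, 0, 0.05, 0, 0.3, 0, 0, 0.15, 0, 0.3, 0, -0.05, 0.25, 0, 0.3, 0, -0.21, 0.345, 0, 0.3, 0, -0.21, 0.345, 0, 0.3, -0.21, -0.21, 0.345, 0.75, 0.3, -0.21, -0.21, 0.345, 0.75, 0.3, -0.21, -0.21, 0.345, 0.75, 0.3, -0.21, -0.21, 0.345, 0.75, 0.3, -0.21, -0.21, 0.345, 0.75, 0.3, -0.21, -0.21, 0.345, 0.75, 0.3, -0.21, -0.21, 0.345, 0.75, 0.3, -0.21, -0.21, 0.345, 0.75, 0.3, -0.21, -0.21, 0.345, 0.75, 0.3, -0.21, -0.21, 0.345, 0.75, 0.3, -0.21, -0.21, 0.345, 0.75, 0.3, -0.21, -0.21, 0.345, 0.75]}}

```text
time_s: 48.35
ee_pos: [0.5874, 0.1387, 0.4543]
eef_rot: [-3.141, -0.0, 1.768]
force: [-0.0, -0.4, -1.2]
grip_width: 0.0328
```

```bash
python3 - <<'E'
from h import *
o=sensors.get_obs(); print(o["time_s"],o["ee_pos"],o["eef_rot"],o["force"])
P=cam("wrist"); im=vision.camera("wrist"); cv2.imwrite("pics/B1.png",im)
cv2.imwrite("pics/B1c.png",cv2.resize(im[0:180,90:470],None,fx=2.1,fy=2.1,interpolation=cv2.INTER_CUBIC))
u=np.array([np.cos(.196),np.sin(.196)]);s3=np.array([.6153,.2108])
for n,k,h in [("eyepiece1_mid",-.139,.127),("eyepiece2_mid",-.082,.128),("eyepiece3_mid",0,.129),("eyepiece4_mid",.057,.130)]:
    print(n,[(np.round(q["at"],1).tolist(),round(q["confidence"],2)) for q in vision.pinpoint(n,"wrist") if q["confidence"]>.3],proj("wrist",[*(s3+k*u),h],P).round(1))
c=vision.camera("side"); cv2.imwrite("pics/B2.png",c); cv2.imwrite("pics/B2c.png",cv2.resize(c[70:200,190:360],None,fx=4.4,fy=4.4,interpolation=cv2.INTER_CUBIC))
E
```

```text
48.35 [0.58744226 0.13865737 0.45425537] [-3.14132542e+00 -7.10781019e-05  1.76768234e+00] [-0.03644008 -0.41622973 -1.19110813]
eyepiece1_mid [([115.8, 157.3], 0.73), ([119.5, 403.3], 0.37)] [118.3 159.3]
eyepiece2_mid [([115.8, 230.2], 0.95)] [118.4 228.7]
eyepiece3_mid [] [118.6 329.2]
eyepiece4_mid [([119.3, 404.6], 0.7)] [118.7 399.6]
```

View pics/B1c.png

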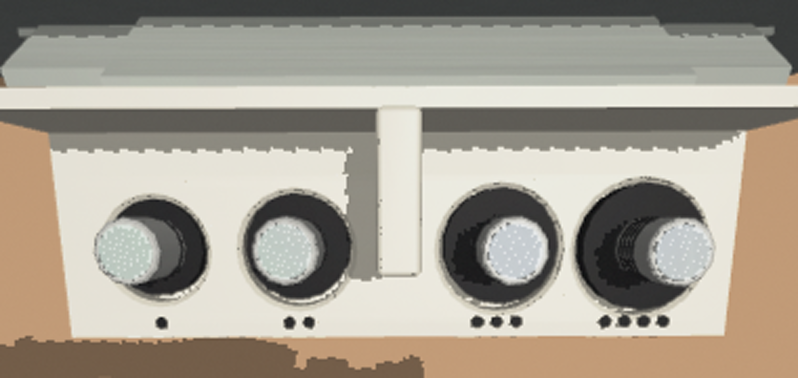

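View pics/B2c.png

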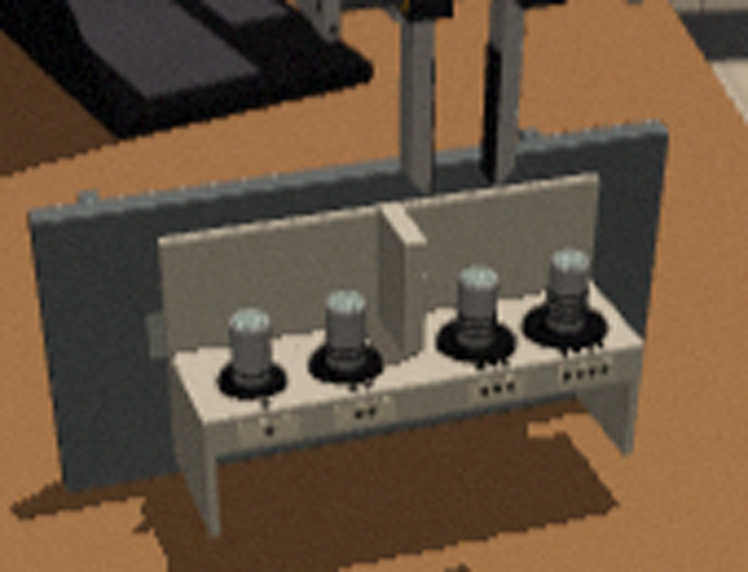

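```bash
python3 - <<'E'
from h import *
im=cv2.imread("pics/B1.png"); P=cam("wrist")
a=cv2.resize(im[75:160,285:445],None,fx=5,fy=5,interpolation=cv2.INTER_CUBIC); cv2.imwrite("pics/B3.png",a)
# tops: fit tube-top disc centre heights: compare with seated projections
u=np.array([np.cos(.196),np.sin(.196)]);s3=np.array([.6153,.2108])
for k,h in [(-.139,.153),(-.082,.155),(0,.157),(.057,.159)]:
    print(proj("wrist",[*(s3+k*u),h],P).round(1), "if 4mm high",proj("wrist",[*(s3+k*u),h+.004],P).round(1))
K,S=im,None
g=cv2.cvtColor(im,cv2.COLOR_BGR2GRAY)
for cx,cy in [(90+127/2.1,250/2.1),(90+285/2.1,250/2.1),(90+516/2.1,250/2.1),(90+682/2.1,250/2.1)]:
    m=(g>170).astype(np.uint8); f=m[int(cy)-20:int(cy)+20,int(cx)-20:int(cx)+20]
    n,l,s,c=cv2.connectedComponentsWithStats(f); j=l[20,20]; print(c[j]+[int(cx)-20,int(cy)-20],s[j])
E
```

```text
[120.2 148.2] if 4mm high [120.5 146.4]
[120.2 223.7] if 4mm high [120.5 222.9]
[120.2 333.9] if 4mm high [120.5 334.7]
[120.2 411.8] if 4mm high [120.5 413.8]
[144.76470588 118.92850679] [   0    0   35   40 1105]
[225.33532934 118.8742515 ] [  6   5  30  31 668]
[335.31707317 118.68149211] [  6   5  30  31 697]
[419.35170341 119.50701403] [  6   0  34  40 998]
```

View pics/B3.png

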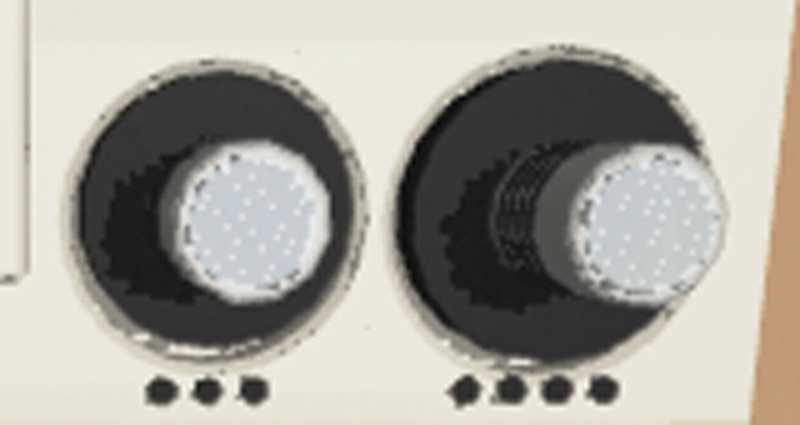

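```bash
python3 - <<'E'
from h import *
im=cv2.imread("pics/B2.png"); a=cv2.imread("pics/a_side.png")
for n in ["slide_box","oil_bottle","dish"]: print(n,[(np.round(q["at"],1).tolist(),round(q["confidence"],2)) for q in vision.pinpoint(n,"side")[:2]])
cv2.imwrite("pics/C.png",np.hstack([cv2.resize(a,(400,300)),cv2.resize(im,(400,300))]))
E
```

```text
slide_box [([246.1, 378.1], 0.6), ([129.6, 282.1], 0.32)]
oil_bottle [([341.3, 397.0], 0.6)]
dish [([350.2, 177.0], 0.77), ([155.4, 267.3], 0.64)]
```

View pics/C.png

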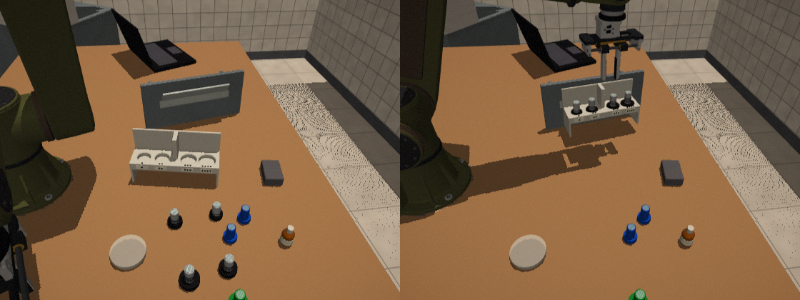

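The rack is hung, all four eyepieces are in their slots, and the other items haven't moved. The gripper is clear of everything, so I'm handing in.

```bash
python3 -c "
from station import job
print(job.hand_in())"
```

```text
the job is handed in; nothing more can be done
None
```

The rack is hung on the cleat and all four eyepieces are upright in their own slots. I handed the job in at about 49 s; no verdict was reported.

**Hanging the rack:** I lifted it by the rib and let it lean towards the panel in a light grip. I set the strip behind the middle of the cleat, then let go, and the rack dropped upright.
- **Lean:** it reached about 9°, not the 15° you asked for; the arm cannot pitch the tool, so gravity had to tilt it.
- **Grip slip:** on the first lift the rib slid about 20 mm in the pads, so I set the rack down and gripped it again. In the light grip used for the lean it slid about 14 mm more.

**Last checks:**
- **Rack:** its tilt was about 0. The grip point measured 0.167 m high right after release, against 0.165 m when locked.
- **Eyepieces:** each was matched by its ring count and went down to the slot floor, with its base within about 1.5 mm of the floor height. In the final close views the cups sat level inside their rims.
- **Other items:** the slide box, bottle, dish and the blue and green look-alikes looked unmoved.

**Disagreements:**
- The side camera put depths 5–7 mm short, so I relied on the wrist camera.
- The network's slot centres differed from my own fits by up to about 2 mm.
- Eyepiece 3 pushed sideways with about 6 N as it went in, but it seated.

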